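# Dry-stack the sensor head on the blue mounting plate

## Task

Dry-fit the sensor head on the blue mounting plate, taking the parts from the turntable one at a time in this order: the heat sink flat on the plate with its fins up, the white sensor bar on the fins, the purple disc on the bar, and the grey joystick on top with its stick up. Set each part down gently and level, centred on the blue plate, with the sensor bar running the same way as the plate's long side. Leave the yellow plate untouched and do not push the little orange gear out of its place in the middle of the turntable.

Things in the scene. Friction and masses are not known exactly. Their poses are not given: they have to be found in the camera images.
- heat_sink: Dull aluminium heat sink, 56 (its x) x 50 (its y) x 22 mm high: a 6 mm base plate with seven thin upright fins that run along its x; the tops of the fins are level and carry the next part. Starts upright on the turntable. Origin: centre of the underside, z up. Grip it across its 50 mm (y), on the outer fins.
- sensor_bar: White plastic line-tracking sensor bar, 90 (its x, long way) x 34 (its y) x 14 mm high, five black windows on top. Starts flat on the turntable, windows up. Origin: centre of the underside, z up. Grip it across its 34 mm (y).
- horn_disc: Translucent purple servo horn disc, 56 mm in diameter, 8 mm thick, flat on both faces. Starts flat on the turntable. Origin: centre of the underside, z up.
- joystick: Stubby grey joystick module: square base 40 x 40 x 16 mm with a short stick and round cap (24 mm in diameter) on top, 34 mm high in all. Starts on the turntable, stick up. Origin: centre of the underside, z up. Grip it by the base.
- blue_plate: Blue mounting plate, fixed to the bench, 90 (its x) x 130 (its y, the long side) x 6 mm thick. Origin: centre of the underside, on the bench (its top face is 6 mm higher), z up. The stack is built at its centre.
- yellow_plate: Yellow mounting plate, otherwise like the blue one (90 x 130 x 6 mm, fixed; origin at the centre of the underside). Not to be used.
- turntable: Wooden turntable, 310 mm in diameter, its flat top face 28 mm above the bench; the top spins freely with a little friction (about 0.06 N m) about the upright axis through the centre, the foot is fixed. Origin: centre of the fixed foot's underside, on the bench. The four parts stand around it, each about 100 mm from the centre.
- gear: Small orange gear wheel, 28 mm across, 12 mm high, loose in the middle of the turntable. Origin: centre of the underside. To be left there.
Mind the look-alikes: they are no part of the job. Several things have the shape of the heat_sink; the one meant has the colours described above.

How it is judged:
By the outcome, as a careful person would: the job done as asked, in the order asked, and still so for the second after the job is handed in, with the robot touching nothing.
It also fails if it takes over 128 s, if anything falls off the work surface, if the arm or the gripper's body presses on something with over 40 N, if the wrist force passes 120 N, or if a joint passes its speed limit or range.

## Robot

A 6-joint arm with a two-finger parallel gripper is mounted at the origin on the work surface. World frame = base frame: x ahead of the robot, y to its left, z up, the work surface at z = 0. Lengths are in mm, angles in rad, forces in N, time in s.
With the tool pointing down it reaches from about 200 to 875 mm from the base axis. Payload 3.4 kg.
Tool frame: the origin (TCP) lies midway between the tips of the shut fingers; the grasp point (between the pads) lies 19 mm behind it; z points along the fingers, x is the direction in which the jaws open and shut, and the axes are right-handed (so a half turn about z gives the same grasp; the last joint's range is limited). The gripper opens to 94 mm and grips with 3 to 60 N. Pads are 16 mm wide; open, the fingers measure 119 mm over their backs; the gripper's body (75 mm by 177 mm) begins 78 mm behind the grasp point.
Start: joints at [-1.343, 0.276, 1.505, -0, 1.361, -0.121], TCP at [196.519, -540.413, 205.493] pointing down, gripper open.
Joint ranges: [-2.89, 2.89], [-0.75, 2.08], [0.22, 2.7], [-1.18, 4.32], [0.11, 2.71], [-2.7, 2.7]. Speed limits (rad/s): [2.57, 2.57, 3.14, 3.14, 3.14, 3.14].

## Interface

Orientations are given as a unit quaternion [x, y, z, w].
In Python, from bench import state, read_camera, job_done gives the robot as it stands.
- The arm moves only by the tool drive_tool, never from a script. Its argument "motion" is one flat list of numbers, 7 for each row, row after row: the shift along the world's x, y, z normalised to -1 to 1, where 1 is 0.03 m, then the turn, a rotation vector about the world's x, y, z normalised to -1 to 1, where 1 is 360 degrees, then the opening, from 0 (shut) to 1 (fully open). In form: [x, y, z, ax, ay, az, fingers, x, y, z, ax, ay, az, fingers, ...]. A call has 1 to 8 rows; each row shifts and turns the pose as measured when the row begins; what a row does not reach is not made up. A row lasts 1/12 s, in which the tool goes at most 41.7 mm and 7.16 degrees, less where a joint would pass 70% of its speed; a pose out of reach is approached as far as the arm can. A call with a number of a shift or a turn outside -1 to 1 is refused whole. A call with a gripper value outside its range is refused whole. The fingers move at their own pace and stop on an object; "grip_force" is the grip in N (left out, the last holds). Time passes only in rows, so rows that do not move let the fingers close. It gives the time, the measured TCP pose, the force and the opening at its end, in the units of the state.
- state(): the state, without advancing time (a new reading comes with each control period).
- read_camera(name): name is "scene" or "top" or "wrist"; returns a dict with "img" (384x512x3 uint8, red, green, blue), "intrinsics" (3x3 intrinsics, pixels), "camera_from_world" (4x4, takes a point from world to camera coordinates). Camera axes: x right, y down, z forward; pixel columns grow to the right and rows downward; lengths in mm; the calibration is good to about 2 mm. A picture is of the moment at which its call begins. There is no depth.
- job_done(): hands the job in, once; it reports no verdict.
The state is a dict: "clock": time; "joint_positions": joint angles; "dq": joint speeds; "joint_torque": joint torques, N m; "ee_pos": TCP position; "tcp_rot": TCP orientation; "ft_force": force on the tool from outside, world axes, zero at the start; "moment": the same for the moment, N m; "finger_gap": opening from 0.0 (shut) to 1.0 (fully open).
Only numpy, scipy, OpenCV 4.12 (cv2) and the standard library are available. Lean on these libraries where they do the work, as an engineer would, in place of code of your own. Each camera call takes 0.05 s, during which the arm holds its last target.

## Working session

There is one attempt and no reset: what is moved stays moved. The work goes in short steps, Python scripts to look and compute and a tool call to move; the robot and the scene stay as the last step left them, time stands still between calls to the robot, and variables do not carry over. Pictures are saved under pics/ and viewed, and the job is handed in when it is done.

Besides the shell and the picture viewer there is one more tool, called after "Request:" as a command line: name --argument value ..., lists and objects as JSON in quotes. drive_tool: Moves the arm, as the interface text tells. Its arguments: {"type":"object","properties":{"motion":{"type":"array","items":{"type":"number","minimum":-1,"maximum":1}},"grip_force":{"type":"number"}},"required":["motion"]}

```bash
mkdir -p pics; ls
python3 - <<'E'
from bench import state, read_camera
import cv2,numpy as np
print(state())
for n in ["scene","top","wrist"]:
    c=read_camera(n); cv2.imwrite(f"pics/{n}0.png",c["img"][:,:,::-1]); print(n,np.round(c["intrinsics"],1).tolist(),np.round(c["camera_from_world"],4).tolist())
E
```

```text
pics
{'clock': 0.0, 'joint_positions': array([-1.34297666e+00,  2.76608343e-01,  1.50608877e+00, -1.93602971e-05,
        1.36070796e+00, -1.21001762e-01]), 'dq': array([ 0.00024111, -0.00047186,  0.00156308,  0.00041459, -0.00156936,
       -0.00040436]), 'joint_torque': array([-7.58481801e-04, -4.04593277e+01, -2.37233180e+01,  7.00639724e-02,
        3.42784217e-02, -1.43056564e-04]), 'ee_pos': array([ 196.39018363, -539.83123124,  204.61482038]), 'tcp_rot': array([ 8.19082767e-01, -5.73674646e-01, -6.80405841e-04, -5.98623863e-04]), 'ft_force': array([-0.03352486,  0.15218222,  0.1286745 ]), 'moment': array([ 0.06719911,  0.01607367, -0.03351349]), 'finger_gap': 0.9991376349929488}
scene [[407.0, 0.0, 249.7], [0.0, 407.0, 190.9], [0.0, 0.0, 1.0]] [[-0.3491, 0.9369, -0.0171, 166.8943], [0.6869, 0.2434, -0.6848, -296.3368], [-0.6374, -0.2508, -0.7286, 1351.6445], [0.0, 0.0, 0.0, 1.0]]
top [[466.3, 0.0, 252.1], [0.0, 466.3, 192.0], [0.0, 0.0, 1.0]] [[-0.0014, -0.9999, 0.0147, -8.9186], [-0.9956, 0.0, -0.0935, 484.5825], [0.0935, -0.0148, -0.9955, 1256.0345], [0.0, 0.0, 0.0, 1.0]]
wrist [[271.6, 0.0, 253.3], [0.0, 271.6, 191.3], [0.0, 0.0, 1.0]] [[0.3412, -0.94, -0.0023, -573.9524], [-0.9138, -0.3323, 0.2335, -24.7301], [-0.2202, -0.0775, -0.9724, 390.052], [0.0, 0.0, 0.0, 1.0]]
```

View pics/scene0.png

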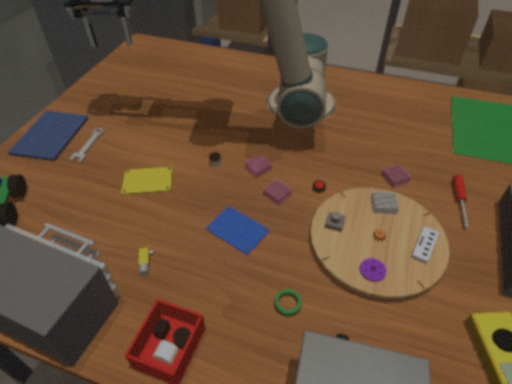

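View pics/top0.png

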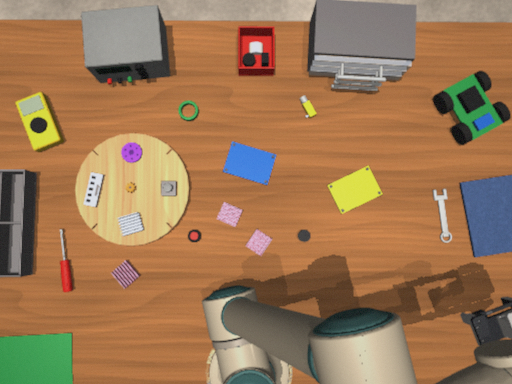

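View pics/wrist0.png

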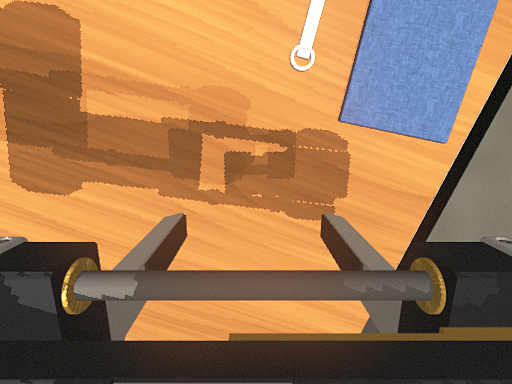

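The top image shows the turntable around (131,188) with four parts and the gear. The blue plate is at (249,163) and the yellow one at (355,189). Four things are heat-sink shaped:
- (131,224): grey, on the turntable.
- (230,214), (259,242) and (125,273): pink, on the bench.

The grey aluminium one on the turntable fits the description. I'll enlarge to confirm and measure.

Run:
```python
import cv2
im=cv2.imread("pics/top0.png")
cv2.imwrite("pics/top0_tt.png",cv2.resize(im[125:290,65:200],None,fx=4.4,fy=3.6363,interpolation=cv2.INTER_CUBIC)) if 0 else cv2.imwrite("pics/top0_tt.png",cv2.resize(im[130:250,70:195],None,fx=5,fy=5,interpolation=cv2.INTER_CUBIC))
cv2.imwrite("pics/top0_bp.png",cv2.resize(im[130:195,210:290],None,fx=8,fy=8,interpolation=cv2.INTER_CUBIC))
```

```text
(no output)
```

View pics/top0_tt.png

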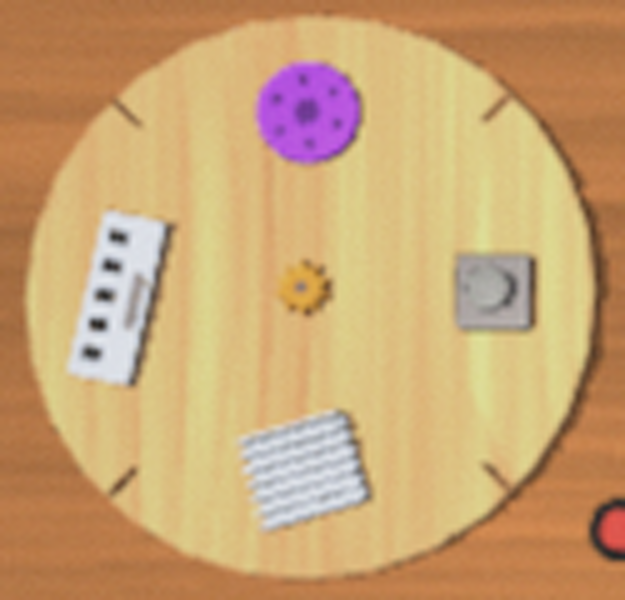

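View pics/top0_bp.png

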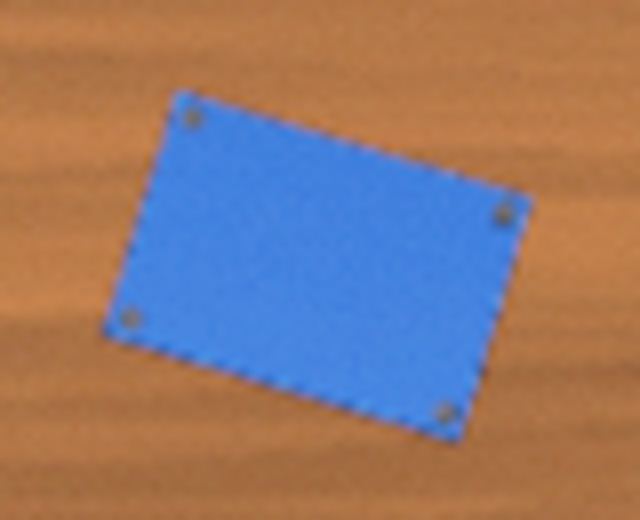

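```bash
cat > h.py <<'E'
import numpy as np,cv2
from bench import state, read_camera
from scipy.spatial.transform import Rotation as R
def ray(c,uv,z):
    K=c["intrinsics"];T=c["camera_from_world"];Rm=T[:3,:3];o=-Rm.T@T[:3,3]
    uv=np.atleast_2d(uv).astype(float)
    d=np.c_[(uv-[K[0,2],K[1,2]])/[K[0,0],K[1,1]],np.ones(len(uv))]@Rm
    return o+d*((z-o[2])/d[:,2])[:,None]
def proj(c,P):
    P=np.atleast_2d(P).astype(float);T=c["camera_from_world"];q=P@T[:3,:3].T+T[:3,3]
    q=q@c["intrinsics"].T; return q[:,:2]/q[:,2:]
def un(uv,off,s): return (np.array(uv,float)+.5)/s-.5+np.array(off)
def quad(P):  # print centre, edge lengths, angles
    P=P[:,:2];e=np.roll(P,-1,0)-P
    print("  ctr",P.mean(0).round(1),"edges",np.linalg.norm(e,axis=1).round(1),"ang",np.degrees(np.arctan2(e[:,1],e[:,0])).round(1))
E
python3 - <<'E'
from h import *
c=read_camera("top")
T=c["camera_from_world"];print("cam",(-T[:3,:3].T@T[:3,3]).round(0), state()["clock"])
q=lambda n,uv,off,s,z:(print(n),quad(ray(c,un(uv,off,s),z)))
q("blue",[(178,90),(533,200),(460,440),(104,333)],(210,130),8,6)
q("hs",[(240,438),(343,409),(371,495),(266,531)],(70,130),5,50)
q("bar",[(107,211),(167,224),(128,384),(68,372)],(70,130),5,42)
q("joy",[(456,254),(533,256),(533,328),(457,327)],(70,130),5,44)
for n,p,z in [("disc",(309,112),36),("cap",(488,288),62),("gear",(303,288),40),("ttL",(26,300),28),("ttR",(597,290),28),("ttT",(310,15),28),("ttB",(310,578),28)]:
  print(n,ray(c,un(p,(70,130),5),z).round(1))
E
```

```text
cam [ 365.   10. 1296.] 0.2
blue
  ctr [568.2  -2.2] edges [130.3  88.4 129.5  89.7] ang [-107.4  162.9   73.2  -16.5]
hs
  ctr [398.6 314. ] edges [56.4 48.3 58.2 51.5] ang [ -74.2 -160.9  109.    16.9]
bar
  ctr [490.5 418.5] edges [33.2 88.4 32.8 88.9] ang [-102.3  168.    78.7  -11.8]
joy
  ctr [493.7 215.9] edges [41.4 39.  40.8 39.5] ang [ -91.5 -179.2   89.2    1.7]
disc [[592.7 319.7  36. ]]
cap [[493.6 216.5  62. ]]
gear [[495.9 319.8  40. ]]
ttL [[490.6 472.5  28. ]]
ttR [[496.  162.9  28. ]]
ttT [[648.3 322.3  28. ]]
ttB [[340.2 315.4  28. ]]
```

Measured sizes match the specs: blue 130x89, heat sink 57x50, bar 89x33, joystick 40, and all parts about 100 mm from the turntable centre. The crop confirms the grey-aluminium heat sink at top px (131,224). I'm moving toward it.

Request:
drive_tool --motion '[0.6,1,0.3,0,0,0.019,1,0.6,1,0,0,0,0.019,1,0.6,1,0,0,0,0.019,1,0.6,1,0,0,0,0.019,1,0.6,1,0,0,0,0.019,1,0.6,1,0,0,0,0.019,1,0.6,1,0,0,0,0.019,1,0.6,1,0,0,0,0.019,1]'

```text
clock: 0.87
ee_pos: [340.4, -296.5, 211.2]
tcp_rot: [0.993, -0.117, -0.0, 0.001]
ft_force: [0.4, 0.3, -0.5]
finger_gap: 0.999
```

Request:
drive_tool --motion '[0.15,1,0,0,0,0.011,1,0.15,1,0,0,0,0.011,1,0.15,1,0,0,0,0.011,1,0.15,1,0,0,0,0.011,1,0.15,1,0,0,0,0.011,1,0.15,1,0,0,0,0.011,1,0.15,1,0,0,0,0.011,1,0.15,1,0,0,0,0.011,1]'

```text
clock: 1.53
ee_pos: [378.1, -43.7, 210.9]
tcp_rot: [0.985, 0.173, 0.001, 0.0]
ft_force: [0.2, -0.3, 0.4]
finger_gap: 0.999
```

Request:
drive_tool --motion '[0,1,0,0,0,0,1,0,1,0,0,0,0,1,0,1,0,0,0,0,1,0,1,0,0,0,0,1,0,1,0,0,0,0,1,0,1,0,0,0,0,1,0,1,0,0,0,0,1,0,1,0,0,0,0,1]'

```text
clock: 2.2
ee_pos: [375.5, 208.6, 211.4]
tcp_rot: [0.985, 0.175, 0.003, 0.001]
ft_force: [1.0, -1.2, 0.6]
finger_gap: 1.001
```

Request:
drive_tool --motion '[0.2,0.85,-0.5,0,0,-0.003,1,0.2,0.85,-0.5,0,0,-0.003,1,0.2,0.85,-0.5,0,0,0,1,0.2,0.6,-0.4,0,0,0,1,0,0,0,0,0,0,1]'

```text
clock: 2.62
ee_pos: [399.5, 314.2, 153.1]
tcp_rot: [0.987, 0.159, 0.006, -0.001]
ft_force: [0.2, 0.3, -0.1]
finger_gap: 1.0
```

```bash
cat >> h.py <<'E'
def jaw(s):
    m=R.from_quat(s["tcp_rot"]).as_matrix(); return np.degrees(np.arctan2(m[1,0],m[0,0])), m[:,2]
def shot(n,f,crop=None,s=1):
    c=read_camera(n); st=state(); im=c["img"][:,:,::-1]
    if crop: x0,y0,x1,y1=crop; im=im[y0:y1,x0:x1]
    cv2.imwrite("pics/"+f,cv2.resize(np.ascontiguousarray(im),None,fx=s,fy=s,interpolation=cv2.INTER_CUBIC))
    np.savez("pics/"+f+".npz",K=c["intrinsics"],T=c["camera_from_world"])
    a,z=jaw(st); print(f,"t",round(st["clock"],2),"tcp",np.round(st["ee_pos"],1),"jaw",round(a,2),"z",z.round(3)); return c
def load(f):
    d=np.load("pics/"+f+".npz"); return {"intrinsics":d["K"],"camera_from_world":d["T"]}
E
python3 -c "
from h import *
shot('wrist','w1.png')"
```

```text
w1.png t 2.67 tcp [399.  312.8 153.8] jaw 18.28 z [ 0.011  0.002 -1.   ]
```

View pics/w1.png

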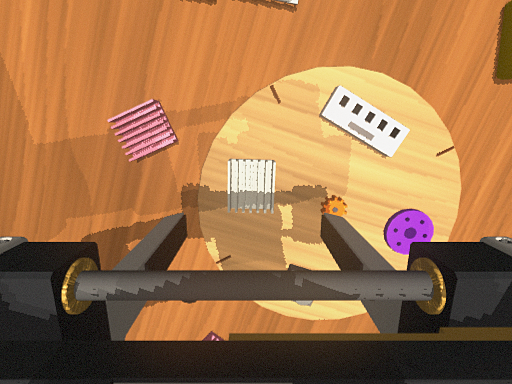

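Wrist view: the heat sink is at (252,186) between the fingers, fins running up and down the image, across the jaws. The gear is at (333,206). I'm enlarging it to measure.

```bash
python3 -c "
import cv2
im=cv2.imread('pics/w1.png');cv2.imwrite('pics/w1c.png',cv2.resize(im[145:225,210:290],None,fx=7,fy=7,interpolation=cv2.INTER_CUBIC))"
```

```text
(no output)
```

View pics/w1c.png

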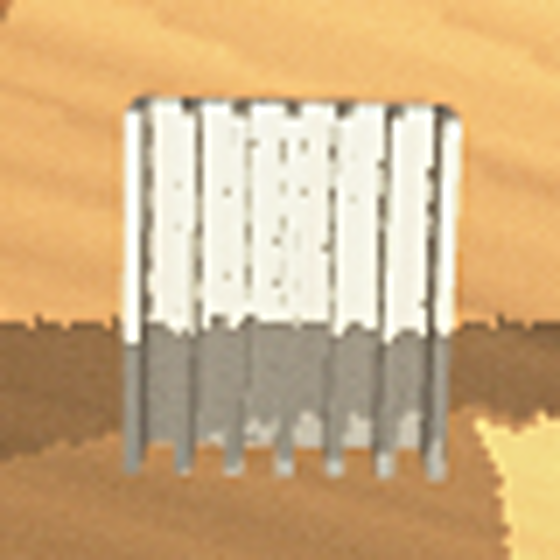

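```bash
python3 -c "
from h import *
c=load('w1.png')
quad(ray(c,un([(124,110),(462,118),(446,478),(124,473)],(210,145),7),50))
print(proj(c,[399,312.8,50]))"
```

```text
ctr [396.1 317.3] edges [50.2 56.2 50.1 56.4] ang [  16.8  -73.2 -162.9  107. ]
[[252.09644212 192.02522378]]
```

Request:
drive_tool --motion '[-0.06,0.1,-0.6,0,0.0017,-0.0033,1,0,0,-0.8,0,0,0,1,0,0,-0.8,0,0,0,1,0,0,-0.6,0,0,0,1,0,0,-0.3,0,0,0,1,0,0,0,0,0,0,1]'

```text
clock: 3.17
ee_pos: [397.9, 311.5, 62.6]
tcp_rot: [0.989, 0.148, 0.003, -0.001]
ft_force: [-0.4, 0.3, 0.2]
finger_gap: 0.995
```

```bash
python3 -c "
from h import *
shot('wrist','w2.png')"
```

```text
w2.png t 3.22 tcp [398.4 311.8  63.5] jaw 17.01 z [ 0.006  0.003 -1.   ]
```

View pics/w2.png

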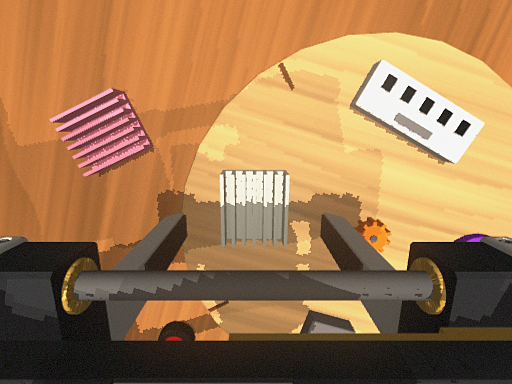

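The heat sink spans (220–288, 170–245), well between the fingers and with the fins square to the jaws. I'm descending with a small +y correction.

Request:
drive_tool --motion '[-0.03,0.1,-0.3,0,0.0005,0,1,-0.03,0.08,-0.3,0,0.0005,0,1,0,0.05,-0.25,0,0,0,1,0,0.03,-0.15,0,0,0,1,0,0,0,0,0,0,1]'

```text
clock: 3.63
ee_pos: [399.7, 321.2, 35.3]
tcp_rot: [0.989, 0.147, 0.004, -0.003]
ft_force: [-1.4, 0.8, 0.1]
finger_gap: 0.998
```

```bash
python3 -c "
from h import *
for i in range(4):
  read_camera('top'); s=state(); print(s['ee_pos'].round(1),jaw(s))"
```

```text
[399.8 321.2  35.6] (np.float64(16.92883570948627), array([ 0.00745184,  0.00710757, -0.99994697]))
[400.  321.2  35.9] (np.float64(16.927495325970536), array([ 0.00792148,  0.00734352, -0.99994166]))
[400.1 321.3  36.1] (np.float64(16.92427446419013), array([ 0.00825212,  0.00753276, -0.99993758]))
[400.2 321.3  36.3] (np.float64(16.922900382487583), array([ 0.00852885,  0.0076594 , -0.99993429]))
```

Request:
drive_tool --motion '[-0.08,-0.15,-0.1,-0.0012,0.0013,0,1,0,0,-0.03,0,0,0,1,0,0,0,0,0,0,1]'

```text
clock: 4.08
ee_pos: [398.1, 316.6, 32.8]
tcp_rot: [0.989, 0.147, 0.001, 0.0]
ft_force: [0.4, -0.3, -0.2]
finger_gap: 0.997
```

Request:
drive_tool --motion '[0,0,-0.03,0,0,0,0.3,0,0,0,0,0,0,0.3,0,0,0,0,0,0,0.3,0,0,0,0,0,0,0.3,0,0,0,0,0,0,0.3,0,0,0,0,0,0,0.3]' --grip_force 20

```text
clock: 4.58
ee_pos: [398.3, 316.6, 32.1]
tcp_rot: [0.989, 0.147, 0.001, -0.0]
ft_force: [0.2, -0.0, 0.9]
finger_gap: 0.61
```

```bash
python3 -c "
from h import *
print(state()['finger_gap'],state()['ft_force'],state()['moment'])
shot('wrist','w3.png')"
```

```text
0.6096872446573577 [ 0.18493671 -0.03470223  0.86639327] [-0.02174367 -0.08282903  0.05903052]
w3.png t 4.63 tcp [398.3 316.6  32.1] jaw 16.92 z [ 0.002  0.    -1.   ]
```

View pics/w3.png

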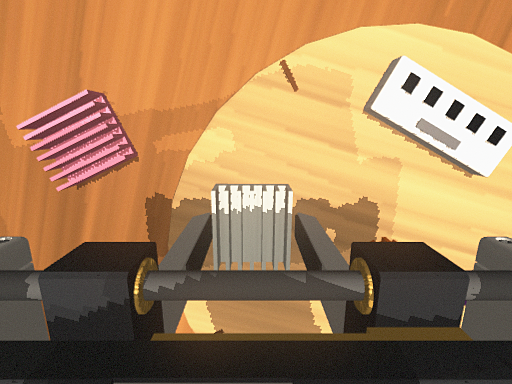

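Fingers are still closing (gap 0.61). I'll continue.

Request:
drive_tool --motion '[0,0,0,0,0,0,0.3,0,0,0,0,0,0,0.3,0,0,0,0,0,0,0.3,0,0,0,0,0,0,0.3]'

```text
clock: 4.97
ee_pos: [398.2, 316.6, 32.1]
tcp_rot: [0.989, 0.147, 0.001, -0.0]
ft_force: [0.0, 0.5, -1.2]
finger_gap: 0.527
```

```bash
python3 -c "
from h import *
print(state()['finger_gap'],state()['ft_force'],state()['moment'])
shot('wrist','w4.png')"
```

```text
0.5271769587356182 [ 0.01836849  0.53024114 -1.18455366] [-0.0552181  -0.12098999 -0.03001248]
w4.png t 5.02 tcp [398.1 316.5  32. ] jaw 16.92 z [ 0.001  0.    -1.   ]
```

View pics/w4.png

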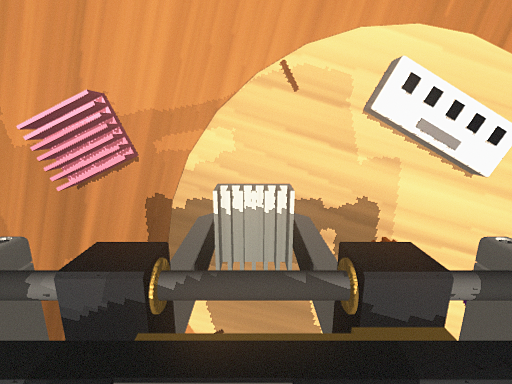

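Gap 0.527 × 94 mm is 49.5 mm, so the heat sink is held. I'm lifting it.

Request:
drive_tool --motion '[0,0,0.2,0,0,0,0.3,0,0,0.5,0,0,0,0.3,0,0,0.8,0,0,0,0.3,0,0,0.8,0,0,0,0.3,0,0,0.4,0,0,0,0.3,0,0,0,0,0,0,0.3]'

```text
clock: 5.52
ee_pos: [395.9, 315.2, 116.0]
tcp_rot: [0.989, 0.147, -0.002, 0.001]
ft_force: [0.6, -0.1, -1.1]
finger_gap: 0.528
```

```bash
python3 -c "
from h import *
print(state()['finger_gap'],state()['ft_force'],state()['moment'])
shot('wrist','w5.png')
shot('top','t5.png',(70,130,195,250),5)"
```

```text
0.5279367759019686 [ 0.59002674 -0.14095702 -1.14266341] [-0.02057631 -0.12086723  0.01487618]
w5.png t 5.57 tcp [395.6 315.  115.1] jaw 16.92 z [-0.004 -0.003 -1.   ]
t5.png t 5.62 tcp [394.8 314.5 113.9] jaw 16.92 z [-0.006 -0.004 -1.   ]
```

View pics/w5.png

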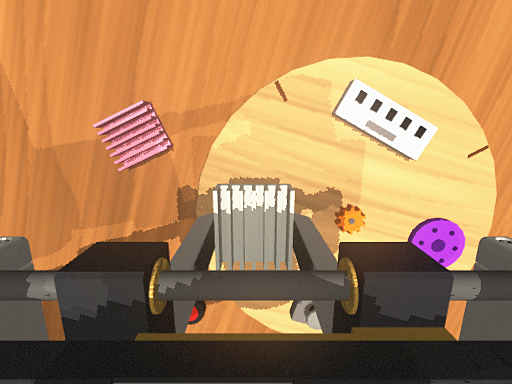

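View pics/t5.png

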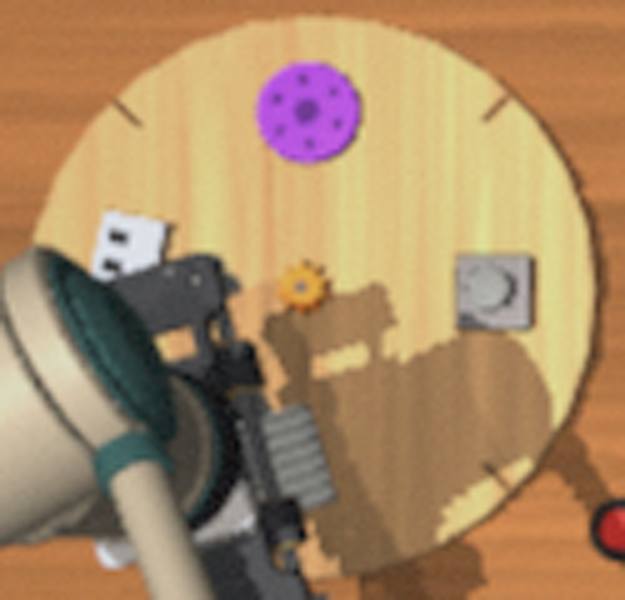

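The heat sink hangs level from the fingers and the table has not turned. I'm checking where it sits relative to the TCP.

```bash
python3 -c "
from h import *
j=np.radians(16.92);a=np.array([np.cos(j),np.sin(j)]);b=np.array([np.sin(j),-np.cos(j)])
for f,uv,t in [('w5.png',np.array([(213,185),(294,185)]),[395.6,315]),('t5.png',un([(305,404),(337,496)],(70,130),5),[394.8,314.5])]:
  P=ray(load(f),uv,133)[:,:2]-t; print(f,'jaw',P@a,'along',P@b, np.linalg.norm(P[1]-P[0]))
"
```

```text
w5.png jaw [-24.97023776  24.43425362] along [-32.61414154 -32.62551763] 49.40449268416865
t5.png jaw [ 26.12655234 -22.42513747] along [28.8774815  31.70826633] 48.63414362128173
```

```bash
python3 -c "
import cv2
im=cv2.imread('pics/w5.png');cv2.imwrite('pics/w5c.png',cv2.resize(im[170:290,195:315],None,fx=5,fy=5,interpolation=cv2.INTER_CUBIC))"
```

```text
(no output)
```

View pics/w5c.png

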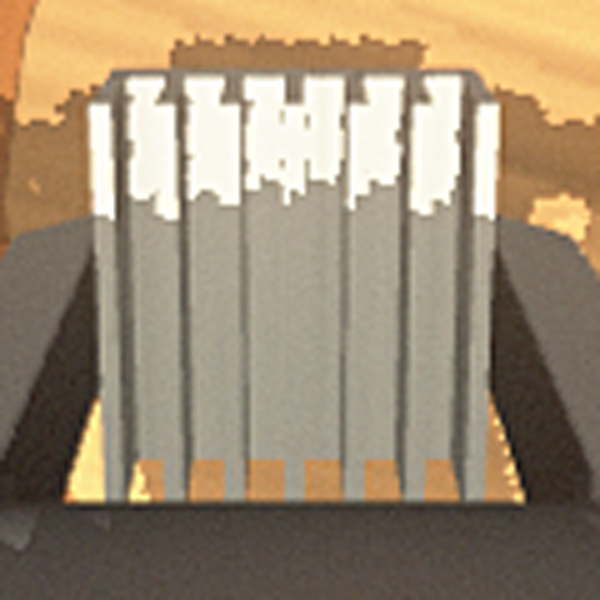

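```bash
python3 -c "
from h import *
j=np.radians(16.92);a=np.array([np.cos(j),np.sin(j)]);b=np.array([np.sin(j),-np.cos(j)])
c=load('w5.png')
for z,uv in [(133,[(90,102),(498,102)]),(117,[(110,72),(483,72),(145,460),(455,460)])]:
  P=ray(c,un(uv,(195,170),5),z)[:,:2]-[395.6,315]; print('jaw',P@a,'along',P@b)
"
```

```text
jaw [-25.32658737  24.66520957] along [-29.47842685 -29.49330636]
jaw [-25.02106268  24.93166909 -21.82620701  22.74703913] along [-29.82061985 -29.83145264  27.23055248  27.17115389]
```

Gripped offset along the fins is only −1.35 mm. Two edge pairs agree and the sizes check. Carrying to the blue plate and turning −34°.

Request:
drive_tool --motion '[0.25,-0.5,0.2,0,0,-0.008,0.3,0.5,-0.9,0.1,0,0,-0.009,0.3,0.5,-0.9,0,0,0,-0.009,0.3,0.5,-0.9,0,0,0,-0.009,0.3,0.5,-0.9,0,0,0,-0.009,0.3,0.5,-0.9,0,0,0,-0.009,0.3,0.5,-0.9,0,0,0,-0.009,0.3,0.5,-0.9,0,0,0,-0.009,0.3]'

```text
clock: 6.28
ee_pos: [500.2, 105.3, 113.1]
tcp_rot: [0.997, -0.08, -0.013, 0.001]
ft_force: [-0.1, 0.3, -0.2]
finger_gap: 0.532
```

Request:
drive_tool --motion '[0.5,-0.9,0,0,0,-0.009,0.3,0.5,-0.9,0,0,0,-0.009,0.3,0.4,-0.6,0,0,0,-0.007,0.3,0.2,-0.3,0,0,0,0,0.3,0,0,0,0,0,0,0.3]'

```text
clock: 6.7
ee_pos: [548.2, 14.3, 105.2]
tcp_rot: [0.986, -0.166, -0.019, 0.001]
ft_force: [-0.3, -0.3, -0.3]
finger_gap: 0.532
```

```bash
python3 -c "
from h import *
print(state()['finger_gap'],state()['ft_force'],state()['moment'])
shot('wrist','w6.png')
shot('top','t6.png',(200,120,300,200),7)"
```

```text
0.5316353198186886 [-0.28529696 -0.28053279 -0.29651341] [-0.03927557 -0.03029275  0.03141367]
w6.png t 6.75 tcp [547.2  15.3 105.1] jaw -19.04 z [-0.039  0.006 -0.999]
t6.png t 6.8 tcp [546.5  16.5 105.4] jaw -18.99 z [-0.039  0.006 -0.999]
```

View pics/w6.png

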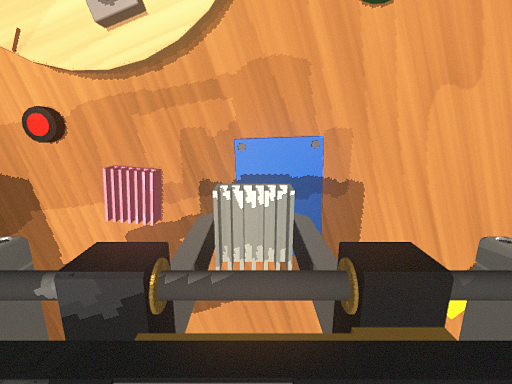

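View pics/t6.png

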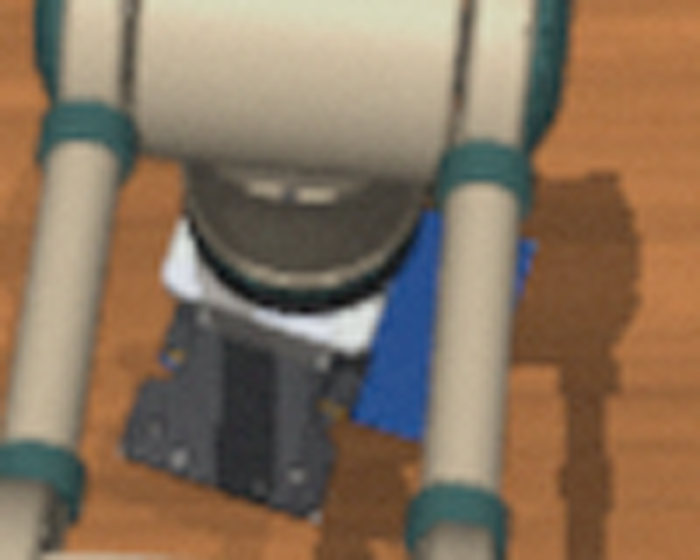

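Request:
drive_tool --motion '[0.4,-0.4,0,-0.0005,-0.003,0.003,0.3,0.3,-0.3,0,-0.0005,-0.003,0.003,0.3,0,0,0,0,0,0,0.3,0,0,0,0,0,0,0.3]'

```text
clock: 7.13
ee_pos: [562.7, 2.0, 104.0]
tcp_rot: [0.99, -0.142, -0.004, -0.001]
ft_force: [0.3, 0.7, -0.6]
finger_gap: 0.531
```

```bash
python3 -c "
from h import *
shot('wrist','w7.png')"
```

```text
w7.png t 7.18 tcp [562.6   2.2 104. ] jaw -16.27 z [-0.008  0.003 -1.   ]
```

View pics/w7.png

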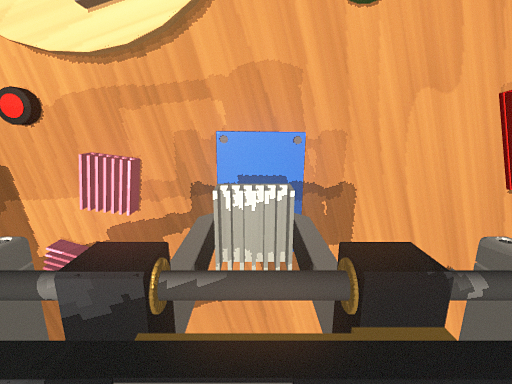

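The blue plate's far edge runs from (217,132) to (306,133), nearly square to the held sink. I'm enlarging for exact corners.

```bash
python3 -c "
import cv2
im=cv2.imread('pics/w7.png');cv2.imwrite('pics/w7c.png',cv2.resize(im[120:220,200:320],None,fx=6,fy=6,interpolation=cv2.INTER_CUBIC))"
```

```text
(no output)
```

View pics/w7c.png

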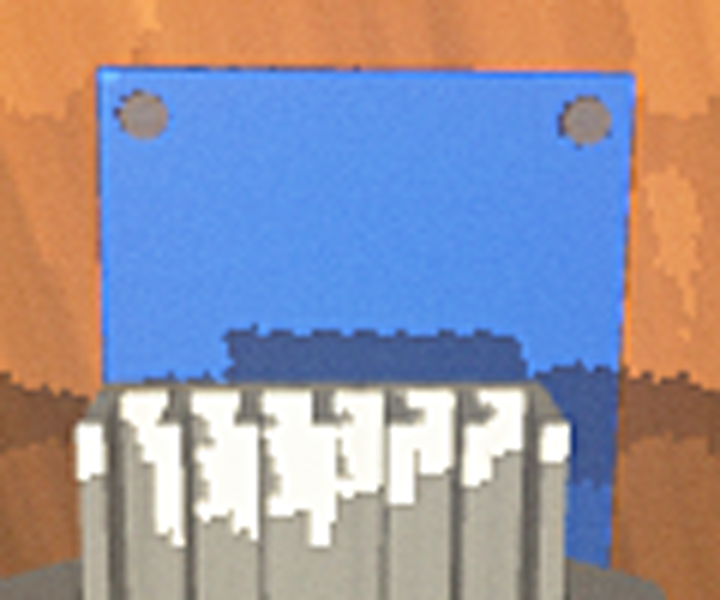

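```bash
python3 -c "
from h import *
c=load('w7.png')
P=ray(c,un([(98,68),(635,73),(610,560),(105,380)],(200,120),6),6)[:,:2]
print(P.round(1)); e=P[1]-P[0]; print(np.linalg.norm(e))
def an(v): return np.degrees(np.arctan2(v[1],v[0]))
print(an(e),an(P[1]-P[2])-90,an(P[0]-P[3])-90)
th=np.radians(-16.9); x=np.array([np.cos(th),np.sin(th)]);y=np.array([-x[1],x[0]])
print('ctr',(P[0]+P[1])/2-65*y)
"
```

```text
[[543.   72.8]
 [628.4  47. ]
 [603.9 -34.1]
 [527.7  22.1]]
89.13291258208814
-16.822364645695938 -16.760935830348387 -16.829172741770094
ctr [566.79632545  -2.31200548]
```

Request:
drive_tool --motion '[0.13,-0.18,-0.3,-0.0005,-0.0012,-0.0015,0.3,0.0,0,-0.7,0,0,0,0.3,0,0,-0.7,0,0,0,0.3,0,0,-0.4,0,0,0,0.3,0,0,-0.15,0,0,0,0.3,0,0,0,0,0,0,0.3]'

```text
clock: 7.68
ee_pos: [563.1, 4.5, 36.3]
tcp_rot: [0.99, -0.143, -0.0, -0.001]
ft_force: [0.6, -0.3, -1.2]
finger_gap: 0.529
```

```bash
python3 -c "
from h import *
shot('wrist','w8.png',(190,120,320,290),3.5)"
```

```text
w8.png t 7.73 tcp [563.3   4.5  36.8] jaw -16.46 z [-0.     0.003 -1.   ]
```

View pics/w8.png

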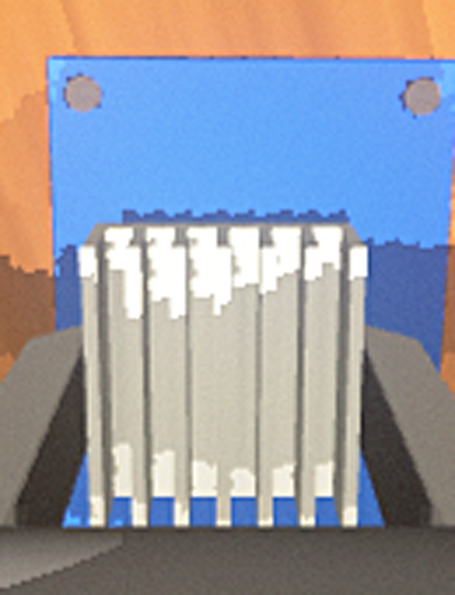

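Request:
drive_tool --motion '[0.1,-0.25,0,0,0,-0.001,0.3,0,0,0,0,0,0,0.3,0,0,0,0,0,0,0.3]'

```text
clock: 7.98
ee_pos: [567.8, -2.8, 39.0]
tcp_rot: [0.989, -0.146, 0.001, -0.001]
ft_force: [-1.0, 0.1, -0.3]
finger_gap: 0.527
```

Request:
drive_tool --motion '[-0.03,-0.03,-0.2,0,0,0,0.3,0,0,-0.2,0,0,0,0.3,0,0,-0.2,0,0,0,0.3,0,0,-0.1,0,0,0,0.3,0,0,0,0,0,0,0.3]'

```text
clock: 8.4
ee_pos: [568.4, -4.6, 18.0]
tcp_rot: [0.989, -0.146, 0.004, -0.001]
ft_force: [-0.6, -0.5, -0.2]
finger_gap: 0.532
```

```bash
python3 -c "
from h import *
shot('wrist','w9.png',(190,120,320,290),3.5)"
```

```text
w9.png t 8.45 tcp [568.4  -4.6  18.1] jaw -16.84 z [ 0.007  0.002 -1.   ]
```

View pics/w9.png

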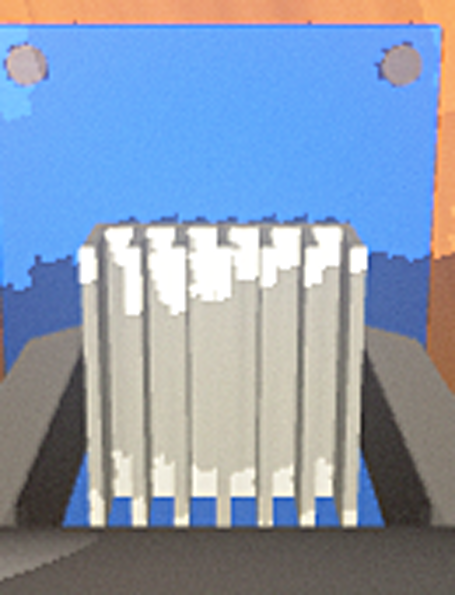

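```bash
python3 -c "
from h import *
c=load('w9.png'); th=np.radians(-16.8); x=np.array([np.cos(th),np.sin(th)]);y=np.array([-x[1],x[0]])
p=ray(c,un([(441,27)],(190,120),3.5),6)[0,:2]; print('plate ctr',p-45*x-65*y)
F=ray(c,un([(80,247),(367,247)],(190,120),3.5),36)[:,:2]; B=ray(c,un([(100,226),(350,226)],(190,120),3.5),20)[:,:2]
print('hs from fins',F.mean(0)-28*y, np.linalg.norm(F[1]-F[0]),'base',B.mean(0)-28*y,np.linalg.norm(B[1]-B[0]))
"
```

```text
plate ctr [566.10222576  -2.74000987]
hs from fins [568.05730336  -3.5460092 ] 49.96244813594013 base [568.55562753  -3.28450841] 47.59450734611415
```

Request:
drive_tool --motion '[-0.05,0.03,-0.05,-0.0003,0.0011,0,0.3,0,0,-0.06,0,0,0,0.3,0,0,-0.05,0,0,0,0.3,0,0,0,0,0,0,0.3]'

```text
clock: 8.78
ee_pos: [566.8, -3.5, 12.7]
tcp_rot: [0.989, -0.146, -0.0, 0.0]
ft_force: [-0.3, -1.0, -0.5]
finger_gap: 0.531
```

Request:
drive_tool --motion '[0,0,-0.04,0,0,0,0.3,0,0,-0.04,0,0,0,0.3,0,0,0,0,0,0,0.3]'

```text
clock: 9.03
ee_pos: [567.0, -3.4, 10.2]
tcp_rot: [0.989, -0.146, 0.0, 0.0]
ft_force: [0.6, 0.3, -0.5]
finger_gap: 0.534
```

Request:
drive_tool --motion '[0,0,-0.04,0,0,0,0.3,0,0,-0.03,0,0,0,0.3]'

```text
clock: 9.2
ee_pos: [567.2, -3.4, 10.1]
tcp_rot: [0.989, -0.146, 0.0, 0.0]
ft_force: [-1.9, -0.4, 3.6]
finger_gap: 0.534
```

Contact with the plate at z=10.1, as expected. I'm opening the fingers.

Request:
drive_tool --motion '[0,0,0,0,0,0,0.8,0,0,0,0,0,0,0.8,0,0,0,0,0,0,0.8,0,0,0,0,0,0,0.8,0,0,0.3,0,0,0,0.8,0,0,0.6,0,0,0,0.9,0,0,0.8,0,0,0,1,0,0,0.8,0,0,0,1]'

```text
clock: 9.87
ee_pos: [563.1, -3.0, 84.0]
tcp_rot: [0.989, -0.146, -0.005, 0.0]
ft_force: [0.6, 0.1, -0.5]
finger_gap: 0.973
```

```bash
python3 -c "
from h import *
shot('wrist','w10.png')"
```

```text
w10.png t 9.92 tcp [566.6  -3.4  89.1] jaw -16.82 z [-0.001 -0.    -1.   ]
```

View pics/w10.png

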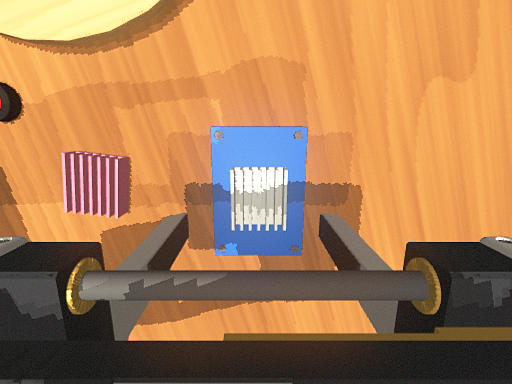

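The heat sink stands square on the plate: plate (211–307, 127–256), sink (231–288, 167–231). I'm measuring it.

```bash
python3 -c "
import cv2
im=cv2.imread('pics/w10.png');cv2.imwrite('pics/w10c.png',cv2.resize(im[120:265,200:320],None,fx=5,fy=4,interpolation=cv2.INTER_CUBIC)) if 0 else cv2.imwrite('pics/w10c.png',cv2.resize(im[120:265,200:320],None,fx=4,fy=4,interpolation=cv2.INTER_CUBIC))"
```

```text
(no output)
```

View pics/w10c.png

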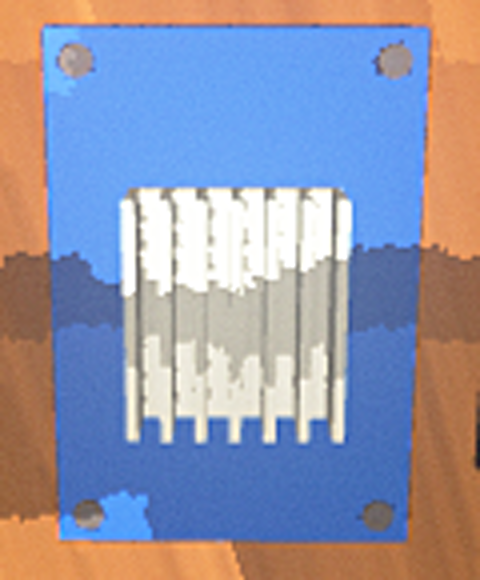

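```bash
python3 -c "
from h import *
c=load('w10.png')
q=lambda uv,z:quad(ray(c,un(uv,(200,120),4),z))
q([(43,27),(431,28),(407,541),(60,542)],6)
q([(120,199),(351,199),(344,443),(127,443)],28)
q([(132,190),(344,190),(330,418),(142,418)],12)
"
```

```text
ctr [567.   -2.1] edges [ 89.2 128.5  89.5 129.4] ang [ -17.  -106.9  163.6   72.9]
  ctr [566.8  -2.3] edges [50.4 56.7 50.  56.8] ang [ -16.8 -106.8  163.4   73.6]
  ctr [567.3  -2.6] edges [49.3 56.2 46.  56.3] ang [ -16.8 -108.8  163.3   74.6]
```

Sink centre (566.8,−2.3), plate centre (567.0,−2.1), angle matches within 0.5°. Going for the bar.

Request:
drive_tool --motion '[0,0.3,1,0,0,0,1,-0.1,0.9,0.8,0,0,0.018,1,-0.17,0.95,0.3,0,0,0.018,1,-0.17,0.95,0,0,0,0.018,1,-0.17,0.95,0,0,0,0.018,1,-0.17,0.95,0,0,0,0.018,1,-0.17,0.95,0,0,0,0.018,1,-0.17,0.95,0,0,0,0.018,1]'

```text
clock: 10.58
ee_pos: [536.4, 205.8, 164.6]
tcp_rot: [0.966, 0.259, 0.009, 0.0]
ft_force: [0.5, -0.2, 0.0]
finger_gap: 0.999
```

Request:
drive_tool --motion '[-0.17,0.95,0,0,0,0.018,1,-0.17,0.95,0,0,0,0.018,1,-0.17,0.95,0,0,0,0.018,1,-0.17,0.95,0,0,0,0.018,1,-0.17,0.95,0,0,0,0.018,1,-0.17,0.95,0,0,0,0.018,1]'

```text
clock: 11.08
ee_pos: [503.1, 385.6, 168.5]
tcp_rot: [0.814, 0.58, 0.011, -0.003]
ft_force: [-0.1, -0.1, 0.8]
finger_gap: 1.0
```

Request:
drive_tool --motion '[-0.2,0.5,-0.5,0,0,0.01,1,-0.1,0.3,-0.5,0,0,0.004,1,0,0,-0.3,0,0,0,1,0,0,0,0,0,0,1,0,0,0,0,0,0,1]'

```text
clock: 11.5
ee_pos: [492.5, 418.0, 130.7]
tcp_rot: [0.784, 0.621, 0.014, -0.004]
ft_force: [-0.0, -0.5, -0.5]
finger_gap: 1.0
```

```bash
python3 -c "
from h import *
shot('wrist','w11.png')"
```

```text
w11.png t 11.55 tcp [492.6 417.6 130.7] jaw 76.8 z [ 0.016  0.024 -1.   ]
```

View pics/w11.png

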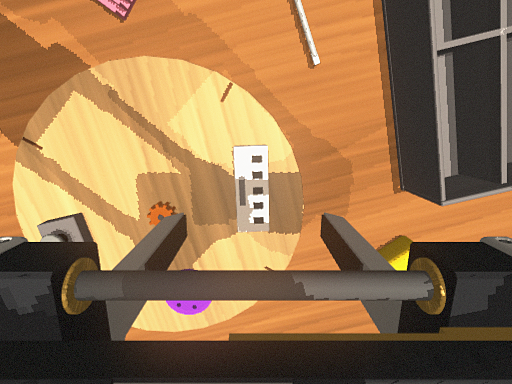

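```bash
python3 -c "
import cv2
im=cv2.imread('pics/w11.png');cv2.imwrite('pics/w11c.png',cv2.resize(im[135:245,210:290],None,fx=5,fy=5,interpolation=cv2.INTER_CUBIC))"
```

```text
(no output)
```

View pics/w11c.png

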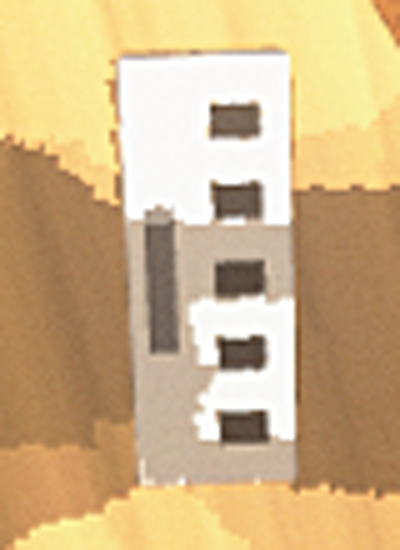

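```bash
python3 -c "
from h import *
c=load('w11.png')
quad(ray(c,un([(119,60),(292,52),(296,482),(139,487)],(210,135),5),42))
"
```

```text
ctr [489.  419.5] edges [33.7 89.7 33.1 89. ] ang [  79.3  -11.9 -101.9  168.5]
```

Request:
drive_tool --motion '[-0.11,0.05,-0.3,-0.0038,0.0025,0.0044,1,0,0,-0.7,0,0,0,1,0,0,-0.7,0,0,0,1,0,0,-0.3,0,0,0,1,0,0,0,0,0,0,1,0,0,0,0,0,0,1]'

```text
clock: 12.05
ee_pos: [493.5, 416.8, 72.3]
tcp_rot: [0.775, 0.631, 0.001, 0.002]
ft_force: [0.2, 0.1, 0.1]
finger_gap: 1.003
```

```bash
python3 -c "
from h import *
shot('wrist','w12.png',(190,120,330,290),3.5)"
```

```text
w12.png t 12.1 tcp [493.6 416.8  72.5] jaw 78.31 z [ 0.004 -0.001 -1.   ]
```

View pics/w12.png

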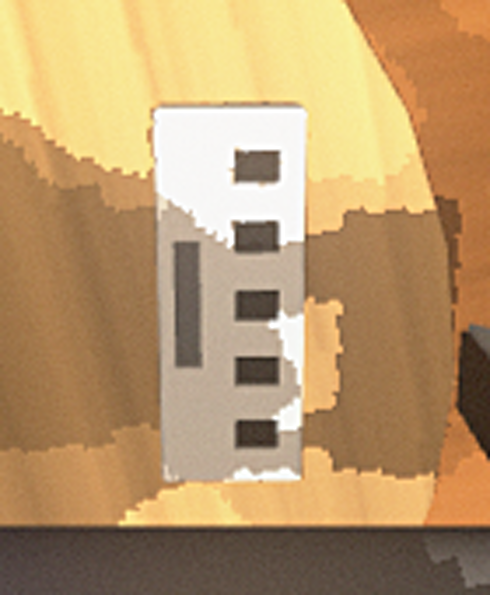

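```bash
python3 -c "
from h import *
c=load('w12.png')
quad(ray(c,un([(153,107),(307,104),(301,481),(163,480)],(190,120),3.5),42))
"
```

```text
ctr [488.4 419.3] edges [33.6 90.1 33.2 89.1] ang [  79.4  -11.4 -102.2  168.8]
```

Request:
drive_tool --motion '[-0.16,0.08,-0.2,0,0.0006,0,1,0,0,-0.2,0,0,0,0.8,0,0,-0.2,0,0,0,0.8,0,0,-0.15,0,0,0,0.8,0,0,0,0,0,0,0.8,0,0,0,0,0,0,0.8]'

```text
clock: 12.6
ee_pos: [490.2, 420.6, 51.3]
tcp_rot: [0.775, 0.631, 0.003, 0.001]
ft_force: [0.1, 0.0, 0.7]
finger_gap: 0.803
```

Request:
drive_tool --motion '[-0.05,-0.04,-0.2,0,0.0006,0,0.8,0,0,-0.2,0,0,0,0.75,0,0,-0.15,0,0,0,0.7,0,0,-0.08,0,0,0,0.65,0,0,0,0,0,0,0.6]'

```text
clock: 13.02
ee_pos: [488.6, 419.2, 30.8]
tcp_rot: [0.775, 0.631, 0.001, -0.001]
ft_force: [0.2, -0.3, 0.3]
finger_gap: 0.619
```

Request:
drive_tool --motion '[0,0,0,0,0,0,0.2,0,0,0,0,0,0,0.2,0,0,0,0,0,0,0.2,0,0,0,0,0,0,0.2,0,0,0,0,0,0,0.2,0,0,0,0,0,0,0.2,0,0,0,0,0,0,0.2]' --grip_force 15

```text
clock: 13.6
ee_pos: [488.9, 419.4, 30.9]
tcp_rot: [0.775, 0.631, 0.001, -0.001]
ft_force: [-0.2, -0.5, 0.5]
finger_gap: 0.361
```

```bash
python3 -c "
from h import *
print(state()['finger_gap'],state()['ft_force'],state()['moment'])
shot('wrist','w13.png')"
```

```text
0.36113461758002935 [-0.21547931 -0.471758    0.50210038] [ 0.06592996 -0.16837069  0.00496051]
w13.png t 13.65 tcp [488.9 419.4  30.9] jaw 78.31 z [ 0.002  0.003 -1.   ]
```

View pics/w13.png

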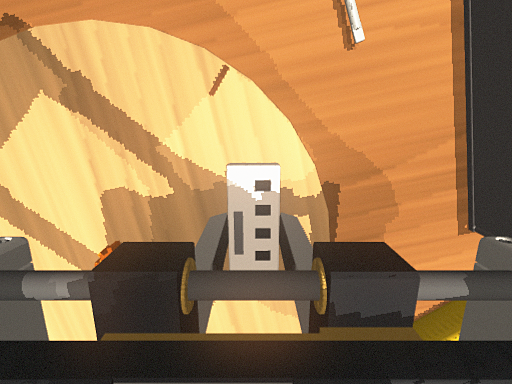

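Gap 33.9 mm, so the bar is gripped. I'm lifting it and checking the grip.

Request:
drive_tool --motion '[0,0,0.2,0,0,0,0.2,0,0,0.5,0,0,0,0.2,0,0,0.8,0,0,0,0.2,0,0,0.8,0,0,0,0.2,0,0,0.6,0,0,0,0.2,0,0,0,0,0,0,0.2]'

```text
clock: 14.15
ee_pos: [487.1, 418.2, 121.1]
tcp_rot: [0.775, 0.631, -0.001, -0.001]
ft_force: [1.8, 0.8, -1.0]
finger_gap: 0.362
```

```bash
python3 -c "
from h import *
print(state()['finger_gap'],state()['ft_force'],state()['moment'])
shot('wrist','w14.png',(200,140,310,290),4)"
```

```text
0.36152246874444915 [ 1.76439985  0.79049938 -1.0058775 ] [ 0.06499838 -0.15945492  0.0208187 ]
w14.png t 14.2 tcp [486.5 417.7 119.5] jaw 78.31 z [-0.004 -0.001 -1.   ]
```

View pics/w14.png

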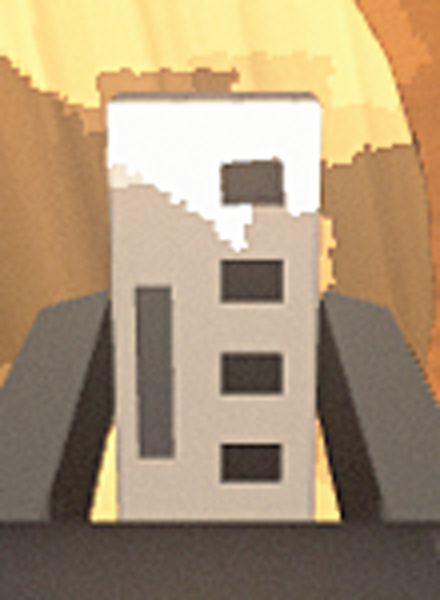

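```bash
python3 -c "
from h import *
c=load('w14.png');j=np.radians(78.31);a=np.array([np.cos(j),np.sin(j)]);b=np.array([np.sin(j),-np.cos(j)])
for z,uv in [(130.6,[(107,100),(322,100),(115,490),(315,490)])]:
  P=ray(c,un(uv,(200,140),4),z)[:,:2]-[486.5,417.7]; print('jaw',P@a,'along',P@b)
w=ray(c,un([(251,184),(251,281),(251,373),(251,463)],(200,140),4),130.6)[:,:2]-[486.5,417.7]; print(w@b,w@a)
"
```

```text
jaw [-16.69293388  17.03647731 -16.90633112  17.34059339] along [-44.09479159 -44.07310912  22.99023996  23.02095704]
[-30.59771113 -14.39834982   1.62904936  17.97327196] [5.99416518 6.11094022 6.22647566 6.34429495]
```

Request:
drive_tool --motion '[0.1,-0.5,0.4,0,0,-0.012,0.2,0.18,-0.93,0.2,0,0,-0.018,0.2,0.18,-0.93,0,0,0,-0.018,0.2,0.18,-0.93,0,0,0,-0.018,0.2,0.18,-0.93,0,0,0,-0.018,0.2,0.18,-0.93,0,0,0,-0.018,0.2,0.18,-0.93,0,0,0,-0.018,0.2,0.18,-0.93,0,0,0,-0.018,0.2]'

```text
clock: 14.87
ee_pos: [521.1, 203.5, 128.2]
tcp_rot: [0.973, 0.233, -0.006, -0.004]
ft_force: [0.8, -0.7, -1.0]
finger_gap: 0.357
```

Request:
drive_tool --motion '[0.18,-0.93,0,0,0,-0.018,0.2,0.18,-0.93,0,0,0,-0.018,0.2,0.18,-0.93,0,0,0,-0.018,0.2,0.18,-0.93,0,0,0,-0.018,0.2,0.18,-0.93,0,0,0,-0.018,0.2,0.18,-0.8,0,0,0,-0.018,0.2]'

```text
clock: 15.37
ee_pos: [547.8, 30.8, 119.5]
tcp_rot: [0.992, -0.122, -0.012, -0.006]
ft_force: [0.5, 1.0, -1.0]
finger_gap: 0.361
```

Request:
drive_tool --motion '[0.3,-0.5,0,0,-0.002,-0.004,0.2,0.2,-0.25,0,0,-0.002,-0.001,0.2,0.05,-0.05,0,0,0,0,0.2,0,0,0,0,0,0,0.2]'

```text
clock: 15.7
ee_pos: [562.5, 0.5, 114.4]
tcp_rot: [0.99, -0.143, -0.002, -0.008]
ft_force: [0.3, 0.5, -1.1]
finger_gap: 0.358
```

```bash
python3 -c "
from h import *
shot('wrist','w15.png')"
```

```text
w15.png t 15.75 tcp [562.2   1.  114.4] jaw -16.39 z [-0.003  0.016 -1.   ]
```

View pics/w15.png

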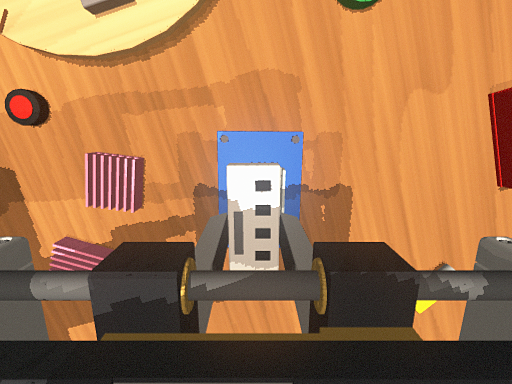

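Request:
drive_tool --motion '[0.16,-0.1,-0.3,-0.0025,-0.0005,-0.0011,0.2,0.02,-0.02,-0.6,0,0,0,0.2,0.02,-0.02,-0.6,0,0,0,0.2,0,0,-0.3,0,0,0,0.2,0,0,0,0,0,0,0.2,0,0,0,0,0,0,0.2]'

```text
clock: 16.25
ee_pos: [567.8, 3.0, 56.6]
tcp_rot: [0.99, -0.142, 0.0, 0.001]
ft_force: [0.2, -0.4, 0.0]
finger_gap: 0.358
```

Request:
drive_tool --motion '[-0.02,-0.13,-0.2,0,0,-0.0014,0.2,0,0,-0.2,0,0,0,0.2,0,0,-0.1,0,0,0,0.2,0,0,0,0,0,0,0.2,0,0,0,0,0,0,0.2]'

```text
clock: 16.67
ee_pos: [568.5, -0.3, 42.0]
tcp_rot: [0.989, -0.146, 0.002, 0.001]
ft_force: [-0.6, 0.6, -0.3]
finger_gap: 0.358
```

```bash
python3 -c "
from h import *
shot('wrist','w16.png',(180,110,330,290),3.3)"
```

```text
w16.png t 16.72 tcp [ 5.685e+02 -3.000e-01  4.210e+01] jaw -16.8 z [ 0.004 -0.002 -1.   ]
```

View pics/w16.png

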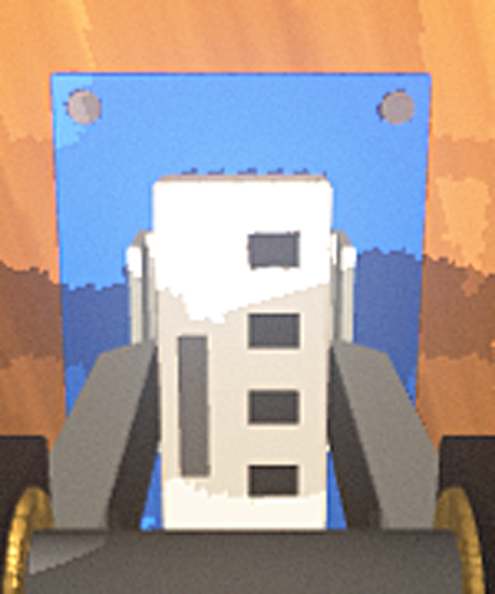

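```bash
python3 -c "
from h import *
c=load('w16.png'); th=np.radians(-16.8); x=np.array([np.cos(th),np.sin(th)]);y=np.array([-x[1],x[0]])
u=lambda p,z:ray(c,un(p,(180,110),3.3),z)[:,:2]
P=u([(51,73),(432,73)],6);B=u([(153,182),(332,182)],53.2)
print('plate',P.mean(0)-65*y,'bar',B.mean(0)-45*y,np.linalg.norm(P[1]-P[0]),np.linalg.norm(B[1]-B[0]))"
```

```text
plate [567.00754308  -2.29083747] bar [567.3104222   -1.39641123] 89.27976943237215 33.67128941626869
```

Request:
drive_tool --motion '[-0.04,-0.025,-0.1,0,0.0006,0,0.2,0,0,-0.1,0,0,0,0.2,0,0,-0.08,0,0,0,0.2,0,0,0,0,0,0,0.2]'

```text
clock: 17.05
ee_pos: [568.0, -1.6, 33.9]
tcp_rot: [0.989, -0.146, 0.001, 0.001]
ft_force: [-0.2, 0.1, -1.1]
finger_gap: 0.362
```

Request:
drive_tool --motion '[0,0.015,-0.04,0,0,0,0.2,0,0,-0.04,0,0,0,0.2,0,0,0,0,0,0,0.2]'

```text
clock: 17.3
ee_pos: [568.0, -1.1, 31.2]
tcp_rot: [0.989, -0.146, 0.001, 0.001]
ft_force: [-0.1, 0.3, -0.6]
finger_gap: 0.364
```

Request:
drive_tool --motion '[-0.015,0,-0.04,0,0,0,0.2,0,0,-0.03,0,0,0,0.2]'

```text
clock: 17.47
ee_pos: [568.0, -1.1, 30.4]
tcp_rot: [0.989, -0.146, 0.001, 0.001]
ft_force: [-3.4, 0.7, 9.5]
finger_gap: 0.358
```

Request:
drive_tool --motion '[0,0,0.02,0,0,0,0.6,0,0,0,0,0,0,0.6,0,0,0,0,0,0,0.6,0,0,0,0,0,0,0.6,0,0,0.3,0,0,0,0.6,0,0,0.6,0,0,0,0.8,0,0,0.8,0,0,0,1,0,0,0.8,0,0,0,1]'

```text
clock: 18.13
ee_pos: [563.4, -0.6, 104.5]
tcp_rot: [0.989, -0.146, -0.005, 0.001]
ft_force: [0.1, -0.8, 0.3]
finger_gap: 0.776
```

```bash
python3 -c "
from h import *
shot('wrist','w17.png',(190,110,340,270),3.7)"
```

```text
w17.png t 18.18 tcp [566.9  -0.9 109.7] jaw -16.82 z [ 0.    -0.002 -1.   ]
```

View pics/w17.png

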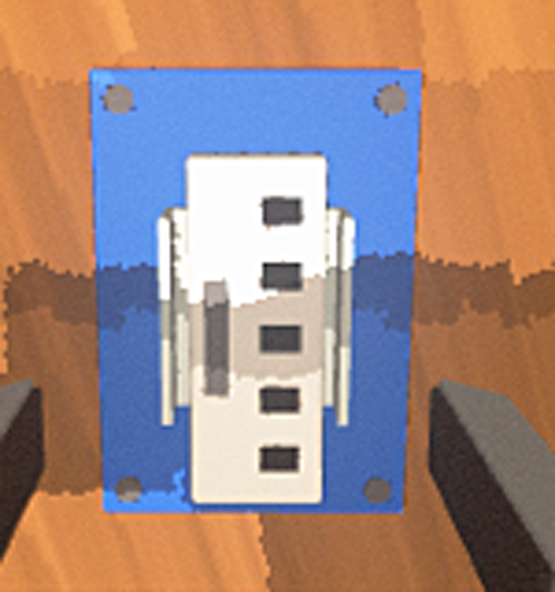

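```bash
python3 -c "
from h import *
c=load('w17.png')
q=lambda uv,z:quad(ray(c,un(uv,(190,110),3.7),z))
q([(91,70),(422,70),(405,513),(104,513)],6)
q([(158,213),(354,213),(349,427),(163,427)],28)
q([(186,157),(328,156),(322,503),(192,503)],42)
"
```

```text
ctr [567.1  -2.1] edges [ 89.  129.   90.1 129.4] ang [ -16.9 -106.6  163.4   72.9]
  ctr [567.1  -2. ] edges [50.1 58.1 50.1 58.2] ang [ -16.8 -106.6  163.3   73.4]
  ctr [567.2  -1.9] edges [33.9 89.5 33.8 89.4] ang [ -16.4 -106.6  163.4   73.5]
```

Bar centred at (567.2,−1.9), 73.4° against the plate's 73.1°. Now the purple disc (top px (132,152)).

Request:
drive_tool --motion '[0,0.3,0.9,0,0,0,1,0.08,0.9,0.4,0,0,0.005,1,0.08,0.95,0,0,0,0.005,1,0.08,0.95,0,0,0,0.005,1,0.08,0.95,0,0,0,0.005,1,0.08,0.95,0,0,0,0.005,1,0.08,0.95,0,0,0,0.005,1,0.08,0.95,0,0,0,0.005,1]'

```text
clock: 18.85
ee_pos: [587.3, 208.1, 159.0]
tcp_rot: [0.999, -0.037, 0.008, 0.001]
ft_force: [-0.1, -0.2, 0.6]
finger_gap: 0.997
```

Request:
drive_tool --motion '[0.15,0.95,0,0,0,0.005,1,0.15,0.95,0,0,0,0.005,1,0.15,0.8,0,0,0,0.005,1,0.1,0.4,0,0,0,0,1,0,0,0,0,0,0,1]'

```text
clock: 19.27
ee_pos: [603.8, 311.9, 160.2]
tcp_rot: [1.0, 0.015, 0.009, -0.001]
ft_force: [1.3, 0.3, -0.2]
finger_gap: 0.997
```

```bash
python3 -c "
from h import *
shot('wrist','w18.png')"
```

```text
w18.png t 19.32 tcp [603.4 310.6 160.2] jaw 1.75 z [ 0.018  0.001 -1.   ]
```

View pics/w18.png

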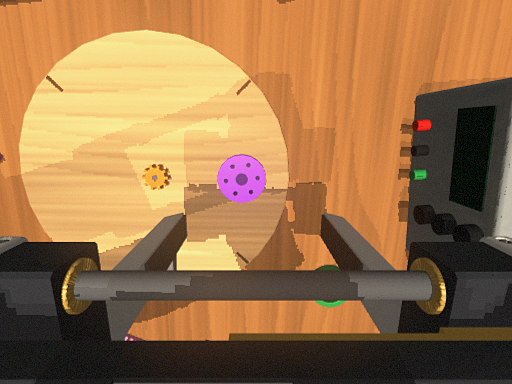

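The disc is at (242,179), the gear at (155,178), still in the middle. I'm measuring the disc by its colour contour.

```bash
cat >> h.py <<'E'
def disc(f,c,z,off=(0,0),s=1):
    im=cv2.imread("pics/"+f);hsv=cv2.cvtColor(im,cv2.COLOR_BGR2HSV)
    m=cv2.inRange(hsv,(125,60,60),(165,255,255)); n,l,st,ct=cv2.connectedComponentsWithStats(m)
    k=1+np.argmax(st[1:,4]); cs,_=cv2.findContours((l==k).astype(np.uint8),0,2)
    p=max(cs,key=cv2.contourArea)[:,0]; p=cv2.convexHull(p)[:,0].astype(float)
    P=ray(c,un(p,off,s),z)[:,:2]
    A=np.c_[2*P,np.ones(len(P))];x=np.linalg.lstsq(A,(P**2).sum(1),rcond=None)[0]
    r=np.sqrt(x[2]+x[0]**2+x[1]**2); print("disc",x[:2].round(1),"dia",round(2*r,1))
E
python3 -c "
from h import *
disc('w18.png',load('w18.png'),36); print(ray(load('w18.png'),[(413,170),(500,300)],100).round(0))"
```

```text
disc [591.4 320.8] dia 55.3
[[747. 345. 100.]
 [859. 214. 100.]]
```

Request:
drive_tool --motion '[-0.3,0.28,-0.3,0,0.0029,0,1,-0.08,0.06,-0.8,0,0,0,1,0,0,-0.8,0,0,0,1,0,0,-0.7,0,0,0,1,0,0,-0.4,0,0,0,1,0,0,0,0,0,0,1,0,0,0,0,0,0,1]'

```text
clock: 19.9
ee_pos: [586.8, 312.4, 66.0]
tcp_rot: [1.0, 0.009, -0.004, 0.001]
ft_force: [-0.2, 1.2, 0.5]
finger_gap: 0.997
```

```bash
python3 -c "
from h import *
c=shot('wrist','w19.png');disc('w19.png',c,36)"
```

```text
w19.png t 19.95 tcp [586.7 312.2  66. ] jaw 1.08 z [-0.009 -0.003 -1.   ]
disc [591.2 320.9] dia 55.4
```

View pics/w19.png

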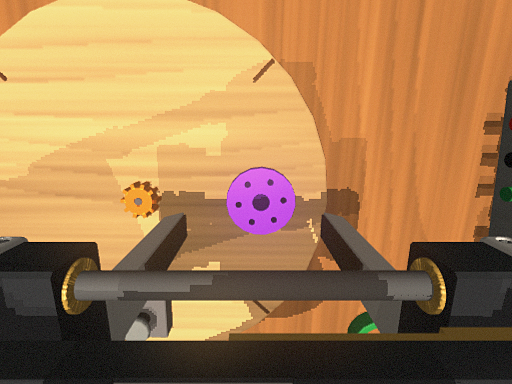

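Request:
drive_tool --motion '[0.15,0.28,0,0.0005,-0.0014,0,1,0,0,0,0,0,0,0.9,0,0,-0.2,0,0,0,0.8,0,0,-0.25,0,0,0,0.8,0,0,-0.2,0,0,0,0.8,0,0,0,0,0,0,0.8]'

```text
clock: 20.45
ee_pos: [594.5, 321.8, 49.9]
tcp_rot: [1.0, 0.008, 0.004, -0.002]
ft_force: [-0.9, -0.1, 0.2]
finger_gap: 0.803
```

Request:
drive_tool --motion '[-0.1,-0.03,-0.15,-0.0006,0.0013,0,0.8,0,0,-0.2,0,0,0,0.78,0,0,-0.2,0,0,0,0.76,0,0,-0.1,0,0,0,0.75,0,0,0,0,0,0,0.74,0,0,0,0,0,0,0.74]'

```text
clock: 20.95
ee_pos: [591.5, 321.0, 28.3]
tcp_rot: [1.0, 0.009, 0.0, 0.0]
ft_force: [-0.4, 0.4, 3.1]
finger_gap: 0.741
```

Request:
drive_tool --motion '[0,0,0.06,0,0,0,0.74,0,0,0,0,0,0,0.72]'

```text
clock: 21.12
ee_pos: [591.4, 321.0, 30.1]
tcp_rot: [1.0, 0.009, -0.0, 0.0]
ft_force: [-0.2, -0.7, -0.1]
finger_gap: 0.721
```

```bash
python3 -c "
from h import *
c=shot('wrist','w20.png');disc('w20.png',c,36)"
```

```text
w20.png t 21.17 tcp [591.3 320.9  29.9] jaw 0.98 z [-0.    -0.001 -1.   ]
disc [591.2 321.2] dia 55.8
```

View pics/w20.png

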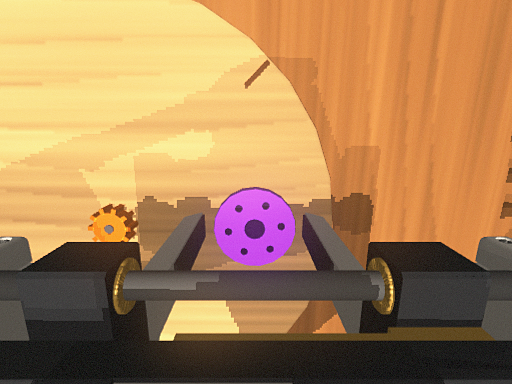

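Centred to 0.3 mm. I'm closing gently.

Request:
drive_tool --motion '[0,0,0,0,0,0,0.5,0,0,0,0,0,0,0.5,0,0,0,0,0,0,0.5,0,0,0,0,0,0,0.5,0,0,0,0,0,0,0.5]' --grip_force 12

```text
clock: 21.58
ee_pos: [591.2, 320.8, 30.0]
tcp_rot: [1.0, 0.009, -0.0, 0.0]
ft_force: [-0.1, 0.6, -0.1]
finger_gap: 0.591
```

Request:
drive_tool --motion '[0,0,0,0,0,0,0.4,0,0,0,0,0,0,0.4]'

```text
clock: 21.75
ee_pos: [591.2, 320.8, 29.9]
tcp_rot: [1.0, 0.009, -0.0, 0.0]
ft_force: [-0.3, 0.4, -0.5]
finger_gap: 0.585
```

Request:
drive_tool --motion '[0,0,0.15,0,0,0,0.4,0,0,0.4,0,0,0,0.4,0,0,0.7,0,0,0,0.4,0,0,0.8,0,0,0,0.4,0,0,0.8,0,0,0,0.4,0,0,0.3,0,0,0,0.4,0,0,0,0,0,0,0.4]'

```text
clock: 22.33
ee_pos: [589.4, 320.1, 130.6]
tcp_rot: [1.0, 0.009, -0.002, 0.001]
ft_force: [-0.6, -0.2, 0.0]
finger_gap: 0.587
```

```bash
python3 -c "
from h import *
c=shot('wrist','w21.png');s=state();print(s['finger_gap']);disc('w21.png',c,s['ee_pos'][2]+6.1)"
```

```text
w21.png t 22.38 tcp [589.3 320.1 130. ] jaw 0.98 z [-0.003 -0.002 -1.   ]
0.591071542434896
disc [593.6 318.1] dia 61.7
```

View pics/w21.png

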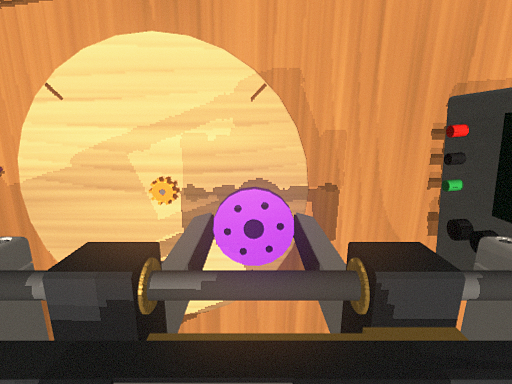

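Request:
drive_tool --motion '[0,-0.5,0.4,0,0,0,0.4,-0.03,-0.9,0.1,0,0,0,0.4,-0.03,-0.95,0,0,0,0,0.4,-0.03,-0.95,0,0,0,0,0.4,-0.03,-0.95,0,0,0,0,0.4,-0.03,-0.95,0,0,0,0,0.4,-0.03,-0.95,0,0,0,0,0.4,-0.03,-0.95,0,0,0,0,0.4]'

```text
clock: 23.05
ee_pos: [575.2, 97.0, 140.2]
tcp_rot: [1.0, 0.013, -0.009, 0.003]
ft_force: [0.6, -0.2, -0.3]
finger_gap: 0.593
```

Request:
drive_tool --motion '[-0.03,-0.95,0,0,0,0,0.4,-0.03,-0.95,0,0,0,0,0.4,0,-0.8,0,0,0,0,0.4,0,-0.4,0,0,0,0,0.4,0,0,0,0,0,0,0.4,0,0,0,0,0,0,0.4]'

```text
clock: 23.55
ee_pos: [564.8, -12.5, 136.4]
tcp_rot: [1.0, 0.009, -0.016, 0.005]
ft_force: [0.3, 0.3, -0.3]
finger_gap: 0.588
```

```bash
python3 -c "
from h import *
c=shot('wrist','w22.png');s=state();print(s['finger_gap'])"
```

```text
w22.png t 23.6 tcp [564.8 -12.3 136.3] jaw 1.06 z [-0.031 -0.011 -0.999]
0.5903767102567883
```

View pics/w22.png

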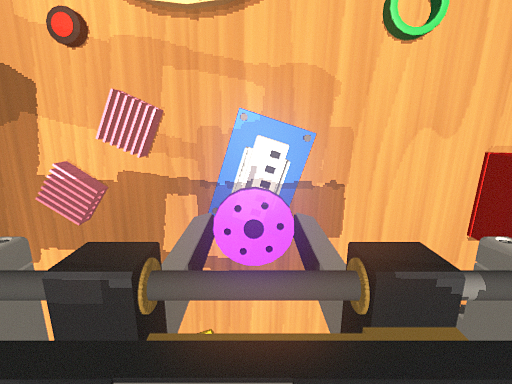

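Request:
drive_tool --motion '[0.08,0.3,-0.3,0.0018,-0.0049,0,0.4,0,0,-0.6,0,0,0,0.4,0,0,-0.6,0,0,0,0.4,0,0,-0.3,0,0,0,0.4,0,0,0,0,0,0,0.4,0,0,0,0,0,0,0.4]'

```text
clock: 24.1
ee_pos: [566.5, 2.4, 80.8]
tcp_rot: [1.0, 0.012, 0.0, -0.001]
ft_force: [0.1, 0.9, 0.2]
finger_gap: 0.592
```

```bash
python3 -c "
from h import *
s=state();print(s['ee_pos'],jaw(s))"
```

```text
[566.4768674    2.44685706  80.75777304] (np.float64(1.3888446797101148), array([ 4.86971266e-04,  2.77367037e-03, -9.99996035e-01]))
```

Now dy −4.8, dx +0.6, down to about 53.

Request:
drive_tool --motion '[0.02,-0.16,-0.1,-0.0004,0,0,0.4,0,0,-0.3,0,0,0,0.4,0,0,-0.3,0,0,0,0.4,0,0,-0.2,0,0,0,0.4,0,0,0,0,0,0,0.4,0,0,0,0,0,0,0.4]'

```text
clock: 24.6
ee_pos: [569.2, -2.1, 53.3]
tcp_rot: [1.0, 0.013, 0.002, 0.0]
ft_force: [-0.3, -0.1, -1.3]
finger_gap: 0.59
```

```bash
python3 -c "
from h import *
c=shot('wrist','w23.png',(180,110,330,290),3.3)"
```

```text
w23.png t 24.65 tcp [569.1  -2.1  53.3] jaw 1.48 z [ 0.004 -0.    -1.   ]
```

View pics/w23.png

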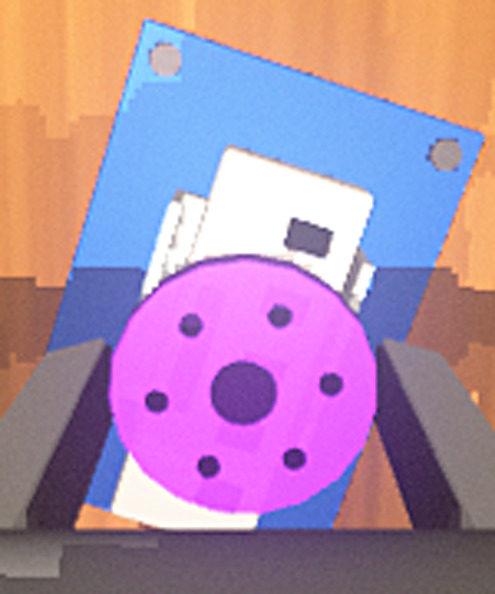

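```bash
python3 -c "
from h import *
c=load('w23.png')
u=lambda p,z:ray(c,un(p,(180,110),3.3),z)[:,:2]
D=u([(109,390),(379,390),(244,257),(244,515),(244,392)],59.3)
print(D.round(1),(D[0]+D[1])/2,(D[2]+D[3])/2)
th=np.radians(-16.8); x=np.array([np.cos(th),np.sin(th)]);y=np.array([-x[1],x[0]])
P=u([(145,19),(486,134)],6);print('plate',P.mean(0)-65*y)
B=u([(226,146),(376,196)],42);print('bar',B.mean(0)-45*y)
"
```

```text
[[540.9  -2.6]
 [596.3  -1.3]
 [567.8  26.1]
 [569.3 -30.1]
 [568.6  -2.4]] [568.57501301  -1.91381793] [568.55584707  -2.04801343]
plate [566.84825812  -2.29698851]
bar [566.80333413  -1.91880743]
```

Request:
drive_tool --motion '[-0.055,0,-0.08,0,0.0006,0,0.4,0,0,-0.08,0,0,0,0.4,0,0,-0.08,0,0,0,0.4,0,0,0,0,0,0,0.4]'

```text
clock: 24.98
ee_pos: [567.9, -2.3, 46.2]
tcp_rot: [1.0, 0.013, 0.001, 0.0]
ft_force: [0.8, -0.4, 0.3]
finger_gap: 0.59
```

Request:
drive_tool --motion '[-0.02,0,-0.04,0,0.0003,0,0.4,0,0,-0.03,0,0,0,0.4,0,0,0,0,0,0,0.4]'

```text
clock: 25.23
ee_pos: [567.4, -2.3, 44.0]
tcp_rot: [1.0, 0.013, 0.0, 0.0]
ft_force: [-0.1, 0.1, 0.4]
finger_gap: 0.587
```

Request:
drive_tool --motion '[0,0,-0.03,0,0,0,0.4,0,0,-0.01,0,0,0,0.4]'

```text
clock: 25.4
ee_pos: [567.6, -2.4, 44.0]
tcp_rot: [1.0, 0.013, 0.0, 0.0]
ft_force: [0.7, 0.5, -0.5]
finger_gap: 0.591
```

Request:
drive_tool --motion '[0,0,-0.04,0,0,0,0.4,0,0,-0.03,0,0,0,0.4]'

```text
clock: 25.57
ee_pos: [567.7, -2.4, 43.9]
tcp_rot: [1.0, 0.013, 0.001, 0.0]
ft_force: [-1.8, 0.7, 5.8]
finger_gap: 0.59
```

Contact at 43.9 (expected 44). I'm releasing and rising.

Request:
drive_tool --motion '[0,0,0.02,0,0,0,0.75,0,0,0,0,0,0,0.75,0,0,0,0,0,0,0.75,0,0,0,0,0,0,0.75,0,0,0.3,0,0,0,0.75,0,0,0.6,0,0,0,0.9,0,0,0.8,0,0,0,1,0,0,0.5,0,0,0,1]'

```text
clock: 26.23
ee_pos: [564.4, -2.0, 109.6]
tcp_rot: [1.0, 0.013, -0.004, -0.0]
ft_force: [1.1, 0.6, 0.4]
finger_gap: 0.927
```

```bash
python3 -c "
from h import *
c=shot('wrist','w24.png',(180,110,330,270),3.7);disc('w24.png',c,50,(180,110),3.7)"
```

```text
w24.png t 26.28 tcp [566.2  -2.2 112.2] jaw 1.47 z [-0.002 -0.    -1.   ]
disc [566.6  -3.1] dia 57.1
```

View pics/w24.png

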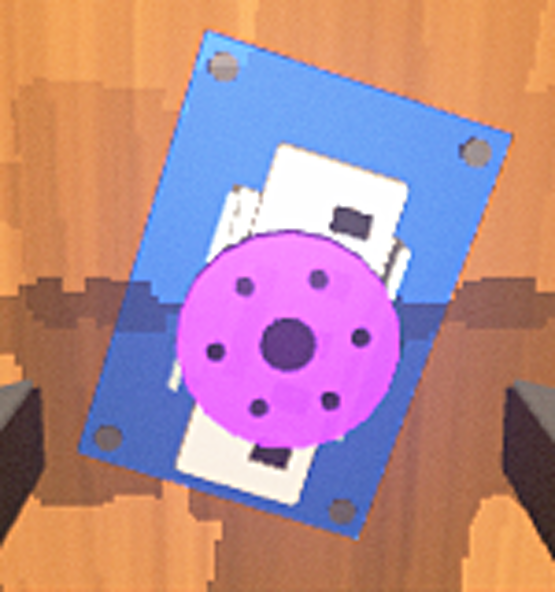

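```bash
python3 -c "
from h import *
c=load('w24.png')
u=lambda p,z:ray(c,un(p,(180,110),3.7),z)
D=u([(177,340),(401,340),(289,230),(289,449),(289,345)],50)[:,:2]
print((D[0]+D[1])/2,(D[2]+D[3])/2,D[4],np.linalg.norm(D[1]-D[0]),np.linalg.norm(D[3]-D[2]))
quad(u([(206,29),(514,134),(359,540),(79,453)],6))
quad(u([(277,142),(410,186),(298,507),(174,470)],42))
"
```

```text
[567.21852828  -1.57406507] [567.25860854  -2.1833176 ] [567.27792876  -2.85282365] 55.183890862740355 56.01752194631686
  ctr [567.2  -1.8] edges [ 89.6 129.5  89.2 129.3] ang [ -16.9 -106.8  163.    73.4]
  ctr [567.   -1.9] edges [34.3 89.4 34.3 89.7] ang [ -16.7 -106.1  163.8   73.9]
```

Disc at (567.2,−1.9) against plate (567.2,−1.8). Now the joystick (top px (168,188)).

Request:
drive_tool --motion '[0,0.1,0.9,0,0,0.015,1,-0.15,0.5,0.5,0,0,0.019,1,-0.19,0.56,0,0,0,0.019,1,-0.19,0.56,0,0,0,0.019,1,-0.19,0.56,0,0,0,0.019,1,-0.19,0.56,0,0,0,0.019,1,-0.19,0.56,0,0,0,0.019,1,-0.19,0.56,0,0,0,0.019,1]'

```text
clock: 26.95
ee_pos: [528.7, 117.4, 158.2]
tcp_rot: [0.88, 0.476, 0.003, 0.002]
ft_force: [0.1, 0.6, -0.6]
finger_gap: 0.996
```

Request:
drive_tool --motion '[-0.25,0.56,0,0,0,0.019,1,-0.25,0.56,0,0,0,0.019,1,-0.25,0.6,0,0,0,0.019,1,-0.25,0.6,0,0,0,0.019,1,-0.25,0.5,0,0,0,0.015,1,0,0.2,0,0,0,0,1,0,0,0,0,0,0,1]'

```text
clock: 27.53
ee_pos: [486.9, 214.7, 156.8]
tcp_rot: [0.698, 0.716, 0.003, 0.0]
ft_force: [0.3, -0.8, -0.2]
finger_gap: 0.999
```

```bash
python3 -c "
from h import *
c=shot('wrist','w25.png')"
```

```text
w25.png t 27.58 tcp [486.8 214.1 156.7] jaw 91.39 z [ 0.004  0.003 -1.   ]
```

View pics/w25.png

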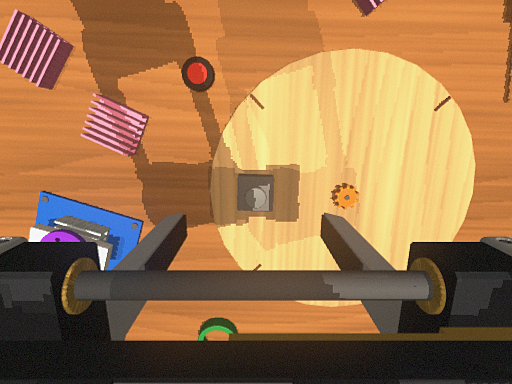

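```bash
python3 -c "
import cv2
im=cv2.imread('pics/w25.png');cv2.imwrite('pics/w25c.png',cv2.resize(im[160:230,220:290],None,fx=8,fy=8,interpolation=cv2.INTER_CUBIC))"
```

```text
(no output)
```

View pics/w25c.png

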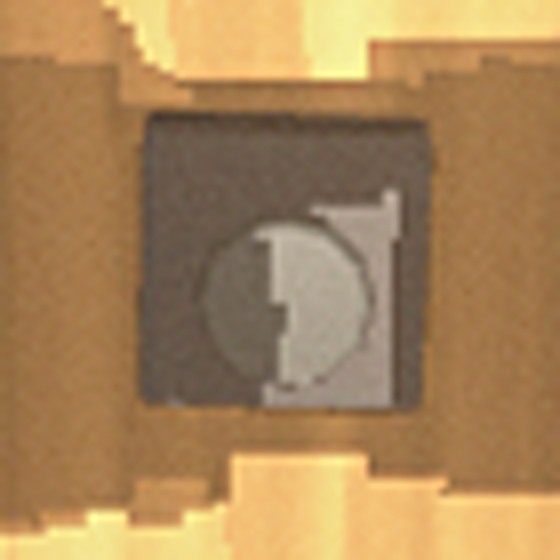

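```bash
python3 -c "
from h import *
c=load('w25.png')
quad(ray(c,un([(144,126),(432,132),(422,410),(139,403)],(220,160),8),44))
D=ray(c,un([(204,305),(370,305),(287,220),(287,388)],(220,160),8),62)[:,:2];print((D[0]+D[1])/2,(D[2]+D[3])/2,np.linalg.norm(D[0]-D[1]))"
```

```text
ctr [491.8 217.1] edges [39.3 39.7 39.8 39.5] ang [ 90.1   0.4 -90.2 179.6]
[491.90433697 217.27671499] [491.87814586 217.27402074] 21.64760074973644
```

Request:
drive_tool --motion '[0.17,0.1,-0.3,-0.0005,0.0006,-0.0036,1,0.02,0,-0.7,0,0,0,1,0,0,-0.7,0,0,0,1,0,0,-0.6,0,0,0,1,0,0,-0.4,0,0,0,1,0,0,0,0,0,0,1,0,0,0,0,0,0,1]'

```text
clock: 28.17
ee_pos: [498.2, 211.1, 73.7]
tcp_rot: [0.713, 0.701, 0.001, 0.003]
ft_force: [-0.1, -0.7, 1.0]
finger_gap: 0.999
```

```bash
python3 -c "
from h import *
c=shot('wrist','w26.png',(190,130,330,280),3.7)"
```

```text
w26.png t 28.22 tcp [498.2 211.1  73.8] jaw 89.01 z [ 0.007 -0.003 -1.   ]
```

View pics/w26.png

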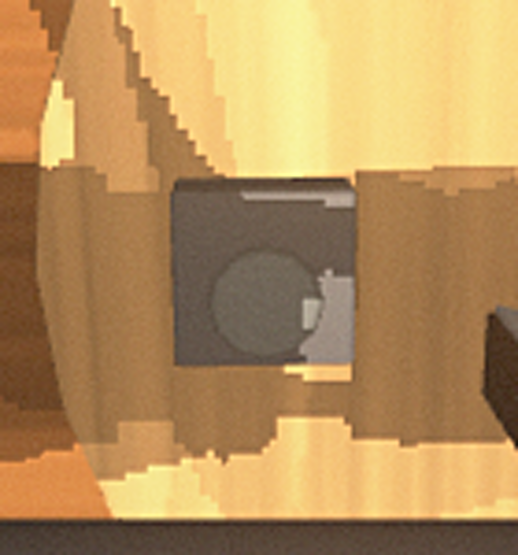

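Request:
drive_tool --motion '[-0.2,0.2,0,0.0005,0.0011,0.003,1,0,0,0,0,0,0,1,0,0,-0.2,0,0,0,0.85,0,0,-0.2,0,0,0,0.8,0,0,-0.2,0,0,0,0.8,0,0,-0.1,0,0,0,0.8,0,0,0,0,0,0,0.8]'

```text
clock: 28.8
ee_pos: [494.8, 217.9, 54.8]
tcp_rot: [0.707, 0.708, 0.003, 0.002]
ft_force: [0.5, -0.2, -0.1]
finger_gap: 0.801
```

```bash
python3 -c "
from h import *
c=shot('wrist','w27.png',(190,130,330,280),3.7)"
```

```text
w27.png t 28.85 tcp [494.8 217.9  55. ] jaw 90.09 z [ 0.007  0.003 -1.   ]
```

View pics/w27.png

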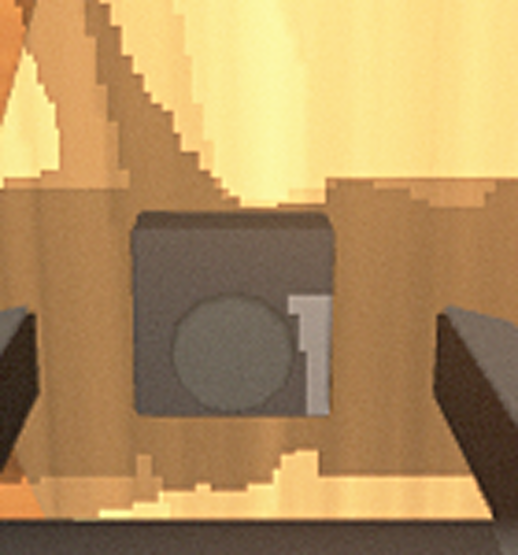

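```bash
python3 -c "
from h import *
c=load('w27.png')
quad(ray(c,un([(133,228),(332,228),(330,416),(136,415)],(190,130),3.7),44))"
```

```text
ctr [491.9 217.1] edges [38.6 39.5 39.5 39.2] ang [ 90.    0.8 -90.4 179.5]
```

Request:
drive_tool --motion '[-0.1,-0.02,-0.2,-0.0005,0.0011,0,0.8,0,0,-0.25,0,0,0,0.75,0,0,-0.2,0,0,0,0.7,0,0,-0.1,0,0,0,0.65,0,0,0,0,0,0,0.65]'

```text
clock: 29.27
ee_pos: [491.4, 217.2, 30.0]
tcp_rot: [0.707, 0.708, -0.001, 0.0]
ft_force: [-0.6, -0.6, 0.3]
finger_gap: 0.654
```

Request:
drive_tool --motion '[0.015,0,0.02,0,0,0,0.3,0,0,0,0,0,0,0.3,0,0,0,0,0,0,0.3,0,0,0,0,0,0,0.3,0,0,0,0,0,0,0.3,0,0,0,0,0,0,0.3,0,0,0,0,0,0,0.3]' --grip_force 15

```text
clock: 29.85
ee_pos: [492.3, 217.2, 30.7]
tcp_rot: [0.707, 0.708, -0.0, 0.0]
ft_force: [-0.2, 0.6, -0.4]
finger_gap: 0.42
```

Request:
drive_tool --motion '[0,0,0,0,0,0,0.3,0,0,0.2,0,0,0,0.3,0,0,0.5,0,0,0,0.3,0,0,0.8,0,0,0,0.3,0,0,0.9,0,0,0,0.3,0,0,0.8,0,0,0,0.3,0,0,0.3,0,0,0,0.3,0,0,0,0,0,0,0.3]'

```text
clock: 30.52
ee_pos: [489.9, 216.5, 140.7]
tcp_rot: [0.707, 0.708, -0.002, -0.001]
ft_force: [-0.1, -0.3, -0.5]
finger_gap: 0.421
```

```bash
python3 -c "
from h import *
c=shot('wrist','w28.png',(180,130,330,290),3.6);s=state();print(s['finger_gap'],s['ft_force'])"
```

```text
w28.png t 30.57 tcp [489.7 216.5 140. ] jaw 90.08 z [-0.005 -0.002 -1.   ]
0.42105468434252163 [ 0.49480223  0.55892187 -0.25527591]
```

View pics/w28.png

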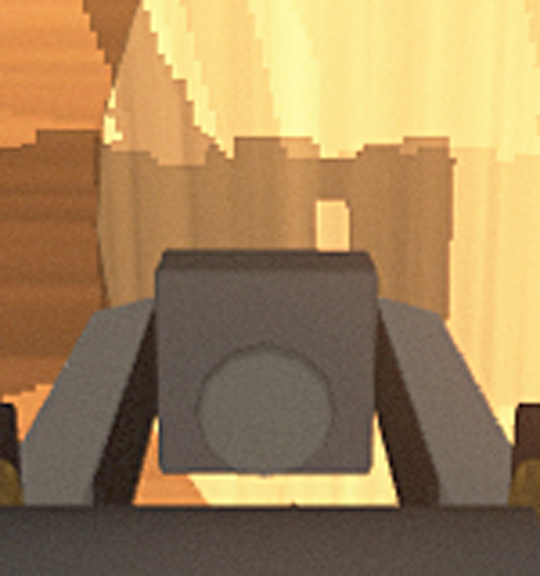

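```bash
python3 -c "
from h import *
c=load('w28.png')
P=ray(c,un([(156,269),(378,269),(373,472),(161,472)],(180,130),3.6),153.3);quad(P)
print(P.mean(0)[:2]-[489.7,216.5])"
```

```text
ctr [490.  216.6] edges [39.3 39.4 39.5 39.4] ang [ 90.1   0.2 -89.9 179.9]
[0.32955635 0.11312471]
```

Request:
drive_tool --motion '[0.15,-0.4,0.2,0,0,-0.004,0.3,0.32,-0.85,0,0,0,-0.006,0.3,0.32,-0.85,0,0,0,-0.006,0.3,0.32,-0.85,0,0,0,-0.006,0.3,0.32,-0.85,0,0,0,-0.006,0.3,0.32,-0.85,0,0,0,-0.006,0.3,0.32,-0.85,0,0,0,-0.006,0.3,0.32,-0.85,0,0,0,-0.006,0.3]'

```text
clock: 31.23
ee_pos: [555.6, 16.5, 136.9]
tcp_rot: [0.805, 0.594, -0.01, -0.007]
ft_force: [0.1, -0.1, -0.2]
finger_gap: 0.427
```

Request:
drive_tool --motion '[0.3,-0.6,0,0,0,0,0.3,0.2,-0.3,0,0,0,0,0.3,0,0,0,0,0,0,0.3,0,0,0,0,0,0,0.3]'

```text
clock: 31.57
ee_pos: [569.7, -20.3, 131.3]
tcp_rot: [0.808, 0.588, -0.014, -0.009]
ft_force: [-0.4, 0.0, -0.1]
finger_gap: 0.426
```

```bash
python3 -c "
from h import *
s=state();print(s['ee_pos'],jaw(s))"
```

```text
[569.7195504  -20.32199468 131.27781884] (np.float64(72.10994142661488), array([-0.03389171, -0.0013326 , -0.99942462]))
```

Request:
drive_tool --motion '[-0.05,0.3,-0.1,0.0002,-0.003,0.0015,0.3,-0.03,0.25,-0.3,0,-0.0024,0.0015,0.3,0,0,-0.3,0,0,0,0.3,0,0,-0.3,0,0,0,0.3,0,0,0,0,0,0,0.3,0,0,0,0,0,0,0.3]'

```text
clock: 32.07
ee_pos: [563.5, 1.0, 97.4]
tcp_rot: [0.802, 0.598, -0.002, -0.002]
ft_force: [0.1, 0.5, -0.5]
finger_gap: 0.424
```

```bash
python3 -c "
from h import *
s=state();print(s['ee_pos'],jaw(s))"
```

```text
[563.50010428   0.99925265  97.43678414] (np.float64(73.38554472583976), array([-0.00551141,  0.00204081, -0.99998273]))
```

Request:
drive_tool --motion '[0.11,-0.1,0,-0.0003,-0.0009,-0.0004,0.3,0,0,-0.25,0,0,0,0.3,0,0,-0.3,0,0,0,0.3,0,0,-0.3,0,0,0,0.3,0,0,-0.15,0,0,0,0.3,0,0,0,0,0,0,0.3,0,0,0,0,0,0,0.3]'

```text
clock: 32.65
ee_pos: [568.0, -2.7, 64.3]
tcp_rot: [0.803, 0.596, 0.0, 0.0]
ft_force: [0.9, -1.0, -1.5]
finger_gap: 0.421
```

```bash
python3 -c "
from h import *
c=shot('wrist','w29.png',(160,110,340,290),3.3)"
```

```text
w29.png t 32.7 tcp [567.9  -2.7  64.4] jaw 73.21 z [ 0.001 -0.    -1.   ]
```

View pics/w29.png

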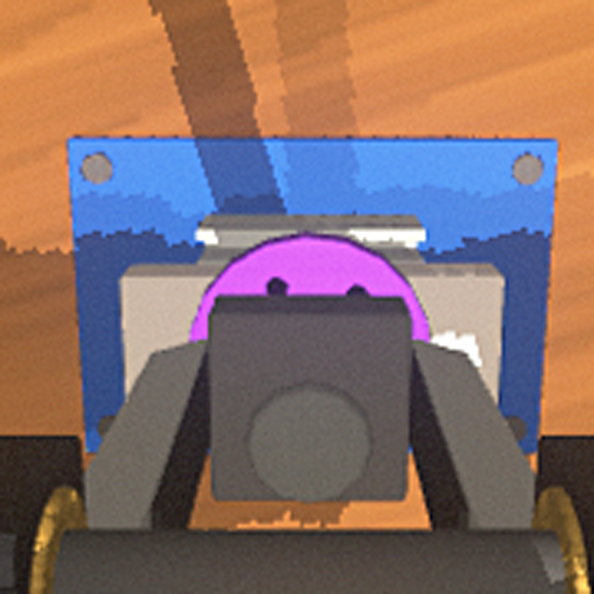

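```bash
python3 -c "
from h import *
c=load('w29.png')
u=lambda p,z:ray(c,un(p,(160,110),3.3),z)
quad(u([(210,313),(414,313),(409,499),(213,499)],77.7))
D=u([(191,335),(430,335),(309,234)],50)[:,:2]
th=np.radians(-16.8); x=np.array([np.cos(th),np.sin(th)]);y=np.array([-x[1],x[0]])
print('disc y',((D[0]+D[1])/2-[567.1,-2])@y,'top x',(D[2]-[567.1,-2])@x, (D[2]-[567.1,-2])@y)
P=u([(68,140),(558,140)],6)[:,:2];print(P,'plate',P.mean(0)+45*x, P.mean(0)-45*x)
"
```

```text
ctr [567.9  -2.7] edges [39.2 39.2 39.7 39.2] ang [  73.2  -16.7 -106.9  162.6]
disc y -0.5748130037700679 top x -28.58561467720134 -0.9061206784284035
[[505.45262109 -50.51757627]
 [542.79225568  72.90979148]] plate [567.20181578  -1.81032326] [481.043061    24.20253846]
```

Request:
drive_tool --motion '[-0.025,0.025,-0.1,0,0,0,0.3,0,0,-0.1,0,0,0,0.3,0,0,-0.08,0,0,0,0.3,0,0,0,0,0,0,0.3]'

```text
clock: 33.03
ee_pos: [567.8, -2.0, 56.0]
tcp_rot: [0.803, 0.596, 0.001, 0.001]
ft_force: [-0.1, -0.6, -0.2]
finger_gap: 0.425
```

Request:
drive_tool --motion '[-0.025,0,-0.04,0,0.0003,0,0.3,0,0,-0.04,0,0,0,0.3,0,0,0,0,0,0,0.3]'

```text
clock: 33.28
ee_pos: [567.1, -2.0, 53.5]
tcp_rot: [0.803, 0.596, 0.0, 0.001]
ft_force: [0.9, 0.0, -0.7]
finger_gap: 0.423
```

Request:
drive_tool --motion '[0,0,-0.03,0,0,0,0.3,0,0,-0.02,0,0,0,0.3]'

```text
clock: 33.45
ee_pos: [567.3, -2.0, 52.2]
tcp_rot: [0.803, 0.596, 0.0, 0.001]
ft_force: [0.3, -0.0, 4.4]
finger_gap: 0.424
```

Contact. I'm releasing and rising straight up.

Request:
drive_tool --motion '[0,0,0.02,0,0,0,0.6,0,0,0,0,0,0,0.6,0,0,0,0,0,0,0.6,0,0,0,0,0,0,0.65,0,0,0.3,0,0,0,0.65,0,0,0.6,0,0,0,0.65,0,0,0.9,0,0,0,0.8,0,0,0.9,0,0,0,1]'

```text
clock: 34.12
ee_pos: [562.5, -1.5, 132.2]
tcp_rot: [0.803, 0.596, -0.004, -0.004]
ft_force: [-0.4, -0.4, -0.4]
finger_gap: 0.755
```

Request:
drive_tool --motion '[0,0,0.6,0,0,0,1,0,0,0,0,0,0,1]'

```text
clock: 34.28
ee_pos: [565.8, -1.8, 157.5]
tcp_rot: [0.803, 0.596, -0.0, -0.0]
ft_force: [0.1, -0.5, 0.1]
finger_gap: 0.898
```

```bash
python3 -c "
from h import *
c=shot('wrist','w30.png',(170,110,330,270),3.6)
shot('scene','s30.png',(190,180,290,270),6)"
```

```text
w30.png t 34.33 tcp [565.1  -1.7 156. ] jaw 73.2 z [-0.003 -0.    -1.   ]
s30.png t 34.38 tcp [563.9  -1.6 154.2] jaw 73.2 z [-0.006  0.    -1.   ]
```

View pics/w30.png

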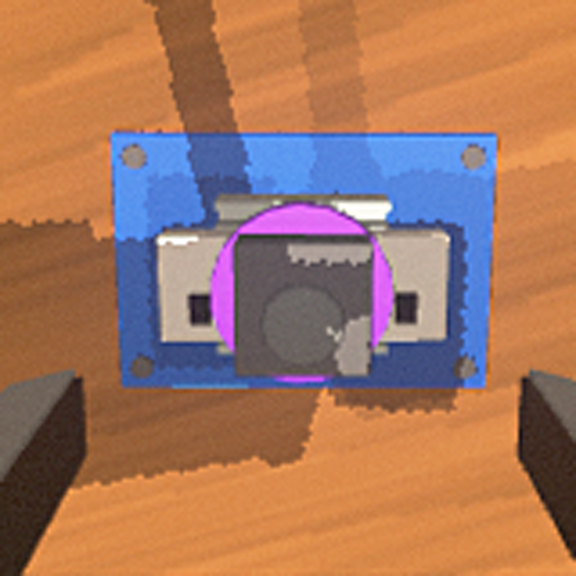

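View pics/s30.png

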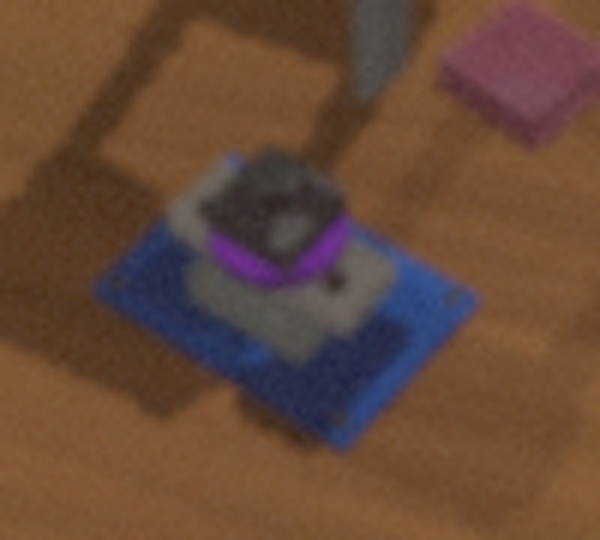

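```bash
python3 -c "
from h import *
c=load('w30.png')
u=lambda p,z:ray(c,un(p,(170,110),3.6),z)
quad(u([(110,133),(497,133),(486,388),(121,388)],6))
quad(u([(157,233),(451,232),(447,343),(160,344)],42))
D=u([(210,288),(393,288),(301,205),(301,382)],50)[:,:2];print((D[0]+D[1])/2,(D[2]+D[3])/2,np.linalg.norm(D[0]-D[1]),np.linalg.norm(D[2]-D[3]))
quad(u([(235,237),(375,237),(372,377),(236,377)],66))"
```

```text
ctr [566.7  -1.7] edges [129.5  89.8 129.9  89.8] ang [  73.2  -16.6 -106.8  163.1]
  ctr [566.9  -1.8] edges [89.7 35.3 90.  35.3] ang [  73.4  -16.8 -106.6  162.7]
[564.66889399  -1.857927  ] [566.82617504  -2.66891138] 55.08478099425233 54.891889503282165
  ctr [567.   -1.7] edges [39.3 41.3 39.5 41.3] ang [  73.2  -17.  -106.8  162.7]
```

All parts are concentric within about 0.5 mm (the disc's chord row was off-centre; its other axis agrees). I'm backing the arm away for a final overview.

Request:
drive_tool --motion '[0,0,0.8,0,0,0,1,-0.5,-0.5,0.8,0,0,0,1,-0.5,-0.9,0.3,0,0,0,1,-0.5,-0.9,0,0,0,0,1,-0.5,-0.9,0,0,0,0,1,-0.5,-0.9,0,0,0,0,1,-0.5,-0.9,0,0,0,0,1,0,-0.9,0,0,0,0,1]'

```text
clock: 35.05
ee_pos: [462.4, -176.7, 199.8]
tcp_rot: [0.8, 0.6, -0.009, -0.013]
ft_force: [0.2, -0.3, 0.8]
finger_gap: 1.003
```

Request:
drive_tool --motion '[0,-0.9,0,0,0,0,1,0,-0.9,0,0,0,0,1,0,-0.5,0,0,0,0,1,0,0,0,0,0,0,1,0,0,0,0,0,0,1]'

```text
clock: 35.47
ee_pos: [455.8, -251.3, 190.8]
tcp_rot: [0.802, 0.597, -0.012, -0.02]
ft_force: [-0.8, 0.8, 0.1]
finger_gap: 1.001
```

```bash
python3 -c "
from h import *
shot('top','t31.png');c=shot('top','t31c.png',(210,125,290,200),7)
shot('scene','s31.png',(190,180,290,270),6)"
```

```text
t31.png t 35.52 tcp [ 455.7 -251.   190.6] jaw 73.42 z [-0.043  0.017 -0.999]
t31c.png t 35.57 tcp [ 456.  -250.4  191.2] jaw 73.47 z [-0.042  0.017 -0.999]
s31.png t 35.62 tcp [ 456.3 -250.2  191.7] jaw 73.52 z [-0.041  0.016 -0.999]
```

View pics/t31.png

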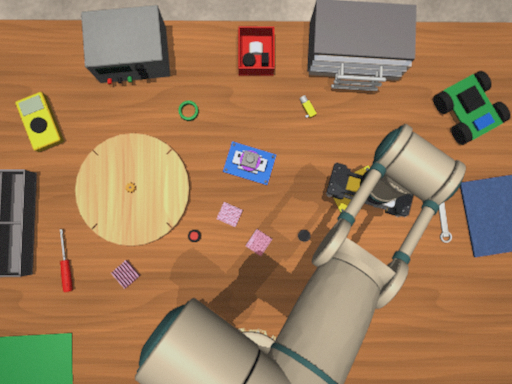

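View pics/t31c.png

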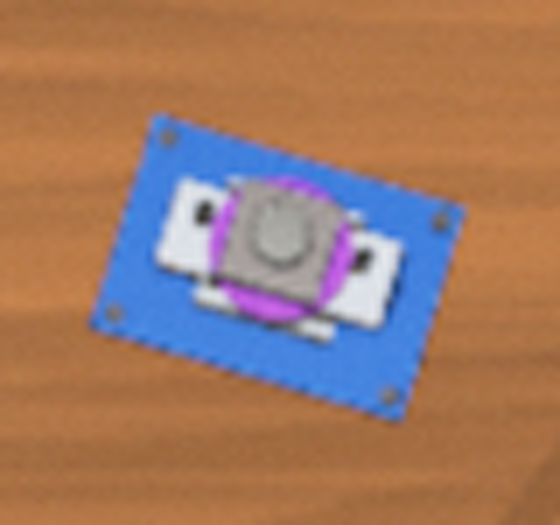

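View pics/s31.png

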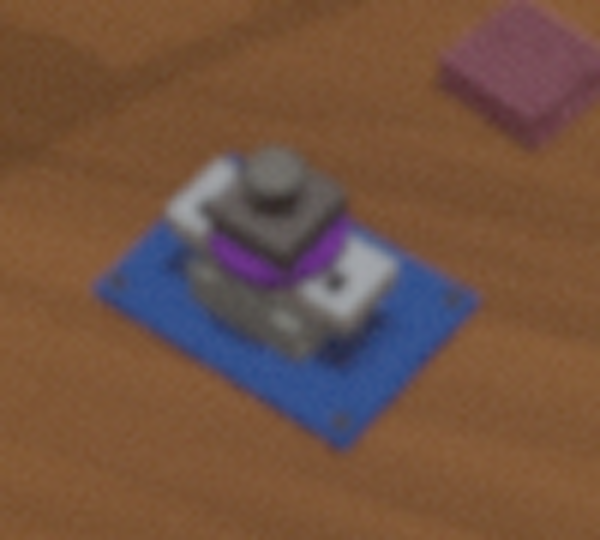

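The stack stands level on the blue plate at (249,162), the gear is unmoved at (131,188), and the robot is clear at (370,190). Handing in.

```bash
python3 -c "
from bench import *
print(state()['clock'],state()['dq'].round(3)); print(job_done())"
```

```text
35.6167 [ 0.011 -0.01  -0.011 -0.     0.002 -0.001]
the job is handed in; nothing more can be done
None
```

The sensor head is dry-fitted on the blue plate in the order asked: heat sink with fins up, white bar, purple disc, grey joystick with stick up. I handed the job in at about 36 s; the hand-in gives no verdict.

- **Position:** the last wrist-camera measurements put the heat sink, bar and joystick within about 0.5 mm of the plate's centre. The bar runs at 73.4° and the plate's long side at 73.2°.
- **Gentleness:** the highest contact reading was about 9.5 N, when the bar was set down on the fins.
- **Surroundings:** the gear shows in its original place in the top image, and I never worked near the yellow plate. I moved the arm clear of everything before handing in.
- **Disagreeing check:** in the final wrist picture, one of the two disc measurements came out about 2 mm off centre. The edge I measured there was partly hidden by the joystick. Right after I set the disc down, its rim fit by hand was within about 0.5 mm of centre, while an automatic colour fit was about 1.4 mm off.
- **Top-camera offset:** the top and wrist cameras differed by 1–3 mm on where the parts were, so I used the wrist camera for the final placing.

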